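Weigh the jar of tiger eye on the hanging-pan beam balance

TASK

Weigh the brown jar of tiger eye. Lift it out of its crate by the cap and stand it on the bench, let go and take it again low round the body so that your hand clears the bow, and gently stand it on the hanging pan; then slide the brass poise along the notched beam until the pointer comes to rest in the green band. Let go of everything, keep the jar upright, and leave the other jars and things where they are.

Things in the scene. Friction and masses are not known exactly. Their poses are not given: they have to be found in the camera images.
- crate: Fixed open wooden crate, 234 mm long (its x) by 82 mm wide (its y) by 78 mm high; walls, floor and two dividers 6 mm thick, making three 70 mm compartments in a row at x = -76, 0 and +76 mm. Origin: centre of its underside, on the bench. A jar stands in each compartment, its cap above the rim. Outside its long sides there is room for fingers.
- jar_brown_mid (a point): The jar to weigh: brown glass, black cap, 62 mm diameter, 106 mm tall in all; the round body is straight to 70 mm up, then a shoulder; the cap is 52 mm diameter, from 80 to 106 mm up. This point: on its axis, 53 mm above its underside; z along the axis. Mass 0.45 to 0.75 kg, not told. It starts in any one of the crate's compartments, underside 6 mm above the bench.
- jar_green_mid (a point): Bystander: green glass jar with a white cap, same shape and size, in the crate; point on its axis half-way up.
- jar_clear_mid (a point): Bystander: clear jar of pink stones with a red cap, same shape and size, in the crate; point on its axis half-way up.
- balance: Fixed stand of the hanging-pan balance: grey base 130 mm (its x) by 500 mm (its y, from -200 to +300 mm), 18 mm high. Origin: on the bench under the beam's pivot, which is 255 mm up, on a pillar. Its -x side faces the robot. The beam lies along y over the origin: pan at -y, 110 mm from the pivot; poise and pointer at +y. The bench before the pan is clear.
- index_mark (a point): Centre line of the fixed white index plate at the beam's +y end, 255 mm above the bench; black line with a green band 17 mm high. The red pointer tip ends just beside it, 273 mm from the pivot, and moves up and down past it.
- beam (a joint): Beam angle (rad): 0 = level, pointer on the centre line; positive = pointer up, pan down: the load outweighs the poise, which must go farther out. Stops at -0.09 and 0.09. One notch of the poise changes the resting angle by about 0.045. Swings freely, damped: rests about 1.5 s after letting go. Green band: -0.032 to 0.032. With the pan empty and the poise at the zero notch it rests at 0.
- poise (a joint): Place of the poise along the beam (m): 0 at the zero notch (60 mm from the pivot), growing outwards to 0.160; 17 notches 0.010 apart, each worth 50 g on the pan (0.100 = 500 g). Starts from 0.010 to 0.050. A spring pawl drops its pin into the nearest notch; the poise clicks from notch to notch when slid with about 5 N.
- poise_mid (a point): Centre of the brass poise: a block 60 mm along the beam, 30 mm thick across it (the balance's x), 50 mm high, straddling the beam; on its top a 12 mm pawl button stands 6 mm up. Grasp it from above across its 30 mm thickness, a finger either side of the beam. It rises and falls with the beam. y axis along the beam, outwards.
- pan_top (a point): Centre of the top of the hanging pan, a steel plate 132 mm in diameter. Open towards the robot (balance's -x) and away; the bow and beam over it leave no room for a hand from straight above. 52 mm above the bench when the beam is level, 10 mm higher or lower at the stops: sinks under the jar. It can swing sideways, along the balance's y.
- pan: The pan with its thin bow: two upright 6 mm rods 156 mm apart along the balance's y, joined by a bar 165 mm above the plate, hung from the beam's end. Origin: the knife edge it hangs from, 203 mm above the plate.
- magnet_mid (a point): Bystander: steel magnet bar with a red and a blue end, 150 by 28 by 24 mm, lying on the bench; its centre.
- grit_bottle: Bystander: grey grit canister, 68 mm diameter, 150 mm tall; origin at the centre of its underside.
- wrench: Bystander: wrench 150 mm long lying flat on the bench before the balance; x along it.
- brush: Bystander: hand brush 170 mm long lying on the bench at the left; x along it.
Not all that is in view belongs to the job. There is more than one size of the crate; the job needs the largest.

How it is judged:
On the way, in this order (a step that is already met when the one before it is completed fails the run):
1. the brown jar stands upright on the bench outside the crate, let go (height (world z) of jar_brown_mid below 0.057 m and angle between jar_brown_mid's own z axis and vertical below 0.1 rad and horizontal distance between jar_brown_mid and crate above 0.08 m and contact force between jar_brown and the fingers below 0.2 N), for 0.15 s.
2. the brown jar stands on the hanging pan, let go (distance between jar_brown_mid and pan_top below 0.068 m and z of jar_brown_mid in the frame of pan_top above 0.045 m and angle between jar_brown_mid's own z axis and vertical below 0.25 rad and contact force between jar_brown and the fingers below 0.2 N), for 0.2 s.
At the end, for the whole second after the job is handed in: The brown jar stands upright and at rest on the pan, its axis within about 40 mm of the plate's middle; the poise is let go and the beam rests within 0.032 rad of level, the pointer in the green band (about 8.5 mm either side of the centre line); nothing is held (value of joint beam between -0.032 and 0.032 rad and velocity of joint beam between -0.05 and 0.05 rad/s and distance between jar_brown_mid and pan_top below 0.068 m and z of jar_brown_mid in the frame of pan_top above 0.045 m and angle between jar_brown_mid's own z axis and vertical below 0.25 rad and linear speed of jar_brown below 0.03 m/s); the robot touches nothing.
It fails at once if the brown jar is tipped over (angle between jar_brown_mid's own z axis and vertical above 0.6 rad).
It fails at once if the jar is dropped or slammed on the pan (over 45 N) (contact force between jar_brown and pan above 45 N).
It fails at once if another jar is taken out or knocked (distance of any of jar_green_mid, jar_clear_mid from where it was at the start of the episode above 0.025 m).
It fails at once if a bystander is knocked out of its place (over 30 mm) (distance of any of magnet_mid, grit_bottle, wrench, brush from where it was at the start of the episode above 0.03 m).
It also fails if it takes over 72 s, if anything falls off the work surface, if the arm or the gripper's body presses on something with over 40 N, if the wrist force passes 120 N, or if a joint passes its speed limit or range.

ROBOT

A 7-joint arm with a two-finger parallel gripper is mounted at the origin on the work surface. World frame = base frame: x ahead of the robot, y to its left, z up, the work surface at z = 0. Lengths are in m, angles in rad, forces in N, time in s.
With the tool pointing down it reaches from about 0.425 to 0.925 m from the base axis. Payload 6.8 kg.
Tool frame: the origin (TCP) lies midway between the tips of the shut fingers; the grasp point (between the pads) lies 19 mm behind it; z points along the fingers, y is the direction in which the jaws open and shut (so a half turn about z gives the same grasp; the last joint's range is limited). The gripper opens to 85 mm and grips with 20 to 120 N. Pads are 22 mm wide; open, the fingers measure 114 mm over their backs; the gripper's body (76 mm by 85 mm) begins 54 mm behind the grasp point. The pads swing forward as they close: fully open they stand 13 mm farther back than shut.
Start: joints at [-1.302, 0.477, 0.022, 1.555, -0.011, 1.109, -0.083], TCP at [0.248, 0.628, 0.231] pointing down, gripper open.
Joint ranges: [-2.96, 2.96], [-0.34, 2.1], [-1.41, 1.46], [0.24, 2.44], [-1.37, 4.51], [0.17, 1.92], [-2.96, 2.96]. Speed limits (rad/s): [2.39, 2.39, 3.14, 3.14, 3.14, 3.14, 3.14].

INTERFACE

Orientations are given as a unit quaternion [w, x, y, z].
In Python, from station import readout, eyes, ticket gives the robot as it stands. The module is installed in compiled form; this text tells all that it offers.
- The arm moves only by the shell command python3 -m crank 'ROWS' [FORCE]. ROWS is JSON, a list of rows, each an object of numbers: "jaw": the opening in per cent of the stroke, from 0 (shut) to 100 (fully open); "x", "y", "z": the shift along the tool's x, y, z in mm; "ax", "ay", "az": the turn, a rotation vector about the tool's x, y, z in degrees. In form: [{"jaw": .., "x": .., "y": .., "z": .., "ax": .., "ay": .., "az": ..}, ...]. A call has 1 to 12 rows; each row shifts and turns the commanded pose from where the row before left it, along the tool's axes as they then stand; what a row does not reach is not made up. A row lasts 1/8 s, in which the tool goes at most 62.5 mm and 10.7 degrees, less where a joint would pass 70% of its speed; a pose out of reach is approached as far as the arm can. A call with a gripper value outside its range is refused whole. The fingers move at their own pace and stop on an object; FORCE is the grip in N (left out, the last holds). Time passes only in rows, so rows that do not move let the fingers close. It gives the time, the measured TCP pose, the force and the opening at its end, in the units of the state.
- readout.get_obs(): the state, without advancing time (a new reading comes with each control period).
- eyes.read_camera(name): name is "side" or "top" or "wrist"; returns (picture, depth): 480x640x3 uint8, red, green, blue; 480x640 float32, m along the optical axis (not along the pixel's ray), 0 where there is no reading.
- eyes.calibration(name): a dict with "fx", "fy", "cx", "cy" (pixels), "R" (3x3) and "t" (3): a world point X has camera coordinates R X + t. Camera axes: x right, y down, z forward; pixel columns grow to the right and rows downward; lengths in m; the calibration is good to about 2 mm. A picture is of the moment at which its call begins: read the wrist's pose just before it. calibration takes no time and is no camera call; for the wrist camera it gives the pose at the moment of the call.
- ticket.hand_in(): hands the job in, once; it reports no verdict.
The state is a dict: "t": time; "q": joint angles; "joint_vel": joint speeds; "joint_torque": joint torques, N m; "eef_pos": TCP position; "tool_rot": TCP orientation; "contact_force": force on the tool from outside, world axes, zero at the start; "torque": the same for the moment, N m; "gripper_width": opening from 0.0 (shut) to 1.0 (fully open).
Only numpy, scipy, OpenCV 4.12 (cv2) and the standard library are available. Lean on these libraries where they do the work, as an engineer would, in place of code of your own. Each camera call takes 0.05 s, during which the arm holds its last target. There are 200 camera calls.

## Working session

There is one attempt and no reset: what is moved stays moved. The work goes in short steps, Python scripts to look and compute and a shell command to move; the robot and the scene stay as the last step left them, time stands still between calls to the robot, and variables do not carry over. Pictures are saved under pics/ and viewed, about 8 in all and at most 12, crops included, and the job is handed in when it is done.

```bash
mkdir -p pics; cat > h.py <<'E'
import numpy as np, cv2
from station import readout, eyes, ticket
def cam(n):
    c=eyes.calibration(n); im,d=eyes.read_camera(n); return im,d,c
def world(c,u,v,d):
    p=np.array([(u-c['cx'])/c['fx']*d,(v-c['cy'])/c['fy']*d,d]); return np.array(c['R']).T@(p-np.array(c['t']))
def ray(c,u,v,z):
    R=np.array(c['R']);o=-R.T@np.array(c['t']);w=R.T@np.array([(u-c['cx'])/c['fx'],(v-c['cy'])/c['fy'],1]);return o+w*(z-o[2])/w[2]
def proj(c,X):
    p=np.array(c['R'])@np.array(X)+np.array(c['t']);return c['fx']*p[0]/p[2]+c['cx'],c['fy']*p[1]/p[2]+c['cy']
def cloud(c,d):
    v,u=np.mgrid[0:480,0:640];P=np.stack([(u-c['cx'])/c['fx']*d,(v-c['cy'])/c['fy']*d,d],-1);return (P-np.array(c['t']))@np.array(c['R'])
def save(n,im): cv2.imwrite('pics/'+n,cv2.cvtColor(im,cv2.COLOR_RGB2BGR))
E
python3 - <<'E'
from h import *
import pickle
D={}
for n in('top','side'):
    im,d,c=cam(n);D[n]=(im,d,c);save(n+'0.png',im);print(n,c)
pickle.dump(D,open('d0.pkl','wb'));print(readout.get_obs())
E
```

```text
top {'fx': 444.0902637560736, 'fy': 444.0902637560736, 'cx': 322.01017064129843, 'cy': 241.3867583268159, 'R': array([[ 1.39038981e-02, -9.99903324e-01, -1.54669391e-04],
       [-9.95971405e-01, -1.38355192e-02, -8.85976180e-02],
       [ 8.85869129e-02,  1.38589855e-03, -9.96067487e-01]]), 't': array([-0.03418976,  0.53986849,  1.3469309 ])}
side {'fx': 447.3776753850864, 'fy': 447.3776753850864, 'cx': 313.25845059816436, 'cy': 243.38428826517924, 'R': array([[ 0.82660204, -0.56277801,  0.00315846],
       [-0.29541557, -0.43866624, -0.84870582],
       [ 0.47901848,  0.70060891, -0.52885579]]), 't': array([-0.47022124,  0.30423749,  1.1277123 ])}
{'t': 0.1, 'q': array([-1.30210574,  0.47775334,  0.02235748,  1.55633301, -0.01154953,
        1.10930494, -0.08310408]), 'joint_vel': array([-1.07204869e-03, -2.36988181e-03, -7.48861895e-05, -1.38846937e-03,
        7.70245443e-04,  2.00142953e-03, -7.49356028e-04]), 'joint_torque': array([ 4.16323935e-03, -5.97766113e+01,  1.61397457e+00, -2.81959426e+01,
        1.29264829e-02,  5.08202036e-03,  1.33233968e-05]), 'eef_pos': array([0.24816846, 0.62715495, 0.2304074 ]), 'tool_rot': array([-1.14482466e-04,  1.87292146e-01,  9.82303901e-01, -8.27658961e-04]), 'contact_force': array([ 0.12469898, -0.06617882, -0.38391179]), 'torque': array([-0.0003779 , -0.01772886, -0.05317197]), 'gripper_width': 1.0011131795339223}
```

View pics/top0.png

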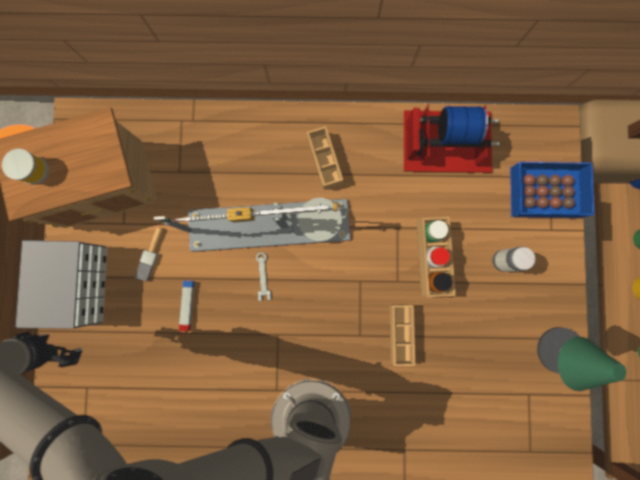

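View pics/side0.png

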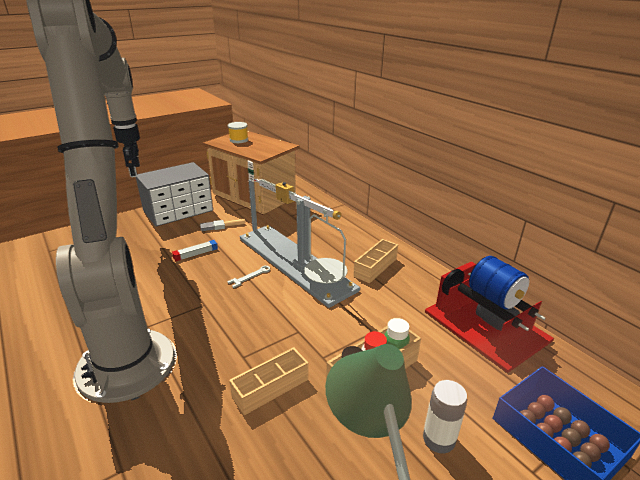

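The top view shows three crates, at (325,157) and (402,335) (both empty and smaller) and at (438,257), the largest, which holds the jars. The caps are white (437,231), red (440,257) and black (441,282). The only candidate for the brown jar is the black cap at (441,282). The grit bottle at (515,260) and the amber jar at (25,167) are not it. The pan is near (323,220) and the poise near (239,214).

```bash
python3 - <<'E'
from h import *
import pickle
D=pickle.load(open('d0.pkl','rb'))
im,d,c=D['top'];P=cloud(c,d)
hsv=cv2.cvtColor(im,cv2.COLOR_RGB2HSV)
def reg(u0,u1,v0,v1):
    m=np.zeros((480,640),bool);m[v0:v1,u0:u1]=1;return m
def circ(m,zlo,zhi,name):
    m=m&(P[...,2]>zlo)&(P[...,2]<zhi);q=P[m]
    (a,b),r=cv2.minEnclosingCircle(q[:,:2].astype(np.float32));print(name,len(q),'med',q.mean(0).round(4),'circ',round(a,4),round(b,4),round(r,4))
for n,u,v in(('green',437,231),('red',440,257),('brown',441,282)):
    circ(reg(u-16,u+16,v-13,v+13),0.104,0.125,n)
# crate rim
m=reg(410,465,210,305)&(P[...,2]>0.07)&(P[...,2]<0.085);q=P[m][:,:2].astype(np.float32);print('crate',cv2.minAreaRect(q))
# poise
m=reg(215,265,195,235)&(hsv[...,1]>120)&(hsv[...,2]>90)&(P[...,2]>0.2);q=P[m];print('poise',len(q),np.percentile(q,[5,50,95],axis=0).round(4).tolist(),cv2.minAreaRect(q[:,:2].astype(np.float32)))
# beam/index
m=reg(150,350,190,235)&(P[...,2]>0.225)&(P[...,2]<0.3);q=P[m]
print('beam',cv2.fitLine(q[:,:2].astype(np.float32),cv2.DIST_HUBER,0,.01,.01).ravel(),q[:,1].min(),q[:,1].max())
# base
m=reg(180,360,190,260)&(P[...,2]>0.012)&(P[...,2]<0.024);q=P[m];print('base',cv2.minAreaRect(q[:,:2].astype(np.float32)))
m=reg(290,350,190,250)&(P[...,2]>0.04)&(P[...,2]<0.068);circ(m,.04,.068,'pan')
o=np.vstack([np.hstack([cv2.resize(im[185:265,140:360],None,fx=3.6,fy=3.6)]) ]);save('crop1.png',o)
si=D['side'][0];a=cv2.resize(si[150:310,230:370],(525,600));b=cv2.resize(im[205:305,405:470],(270,415));b=cv2.copyMakeBorder(b,0,185,0,0,0);save('crop2.png',np.hstack([a,b]))
E
```

```text
green 251 med [ 0.5725 -0.3642  0.1115] circ 0.573 -0.3644 0.0262
red 258 med [ 0.4956 -0.3688  0.1116] circ 0.4955 -0.3693 0.0263
brown 261 med [ 0.4216 -0.3768  0.1117] circ 0.4216 -0.3771 0.0262
crate ((0.49649155139923096, -0.3715473413467407), (0.23430487513542175, 0.0845080092549324), 3.382704257965088)
poise 269 [[0.5725, 0.1572, 0.2618], [0.5847, 0.1829, 0.2696], [0.5996, 0.2112, 0.2749]] ((0.5215463042259216, 0.08380526304244995), (0.3001333773136139, 0.05130830779671669), 57.280879974365234)
beam [ 0.08656735 -0.996246    0.58933437  0.14403585] -0.0866562193802374 0.39281268325019497
base ((0.5709202885627747, 0.13746121525764465), (0.17110516130924225, 0.498890221118927), 4.887676239013672)
pan 1256 med [ 0.5985 -0.0182  0.0612] circ 0.5954 -0.0078 0.0827
```

View pics/crop2.png

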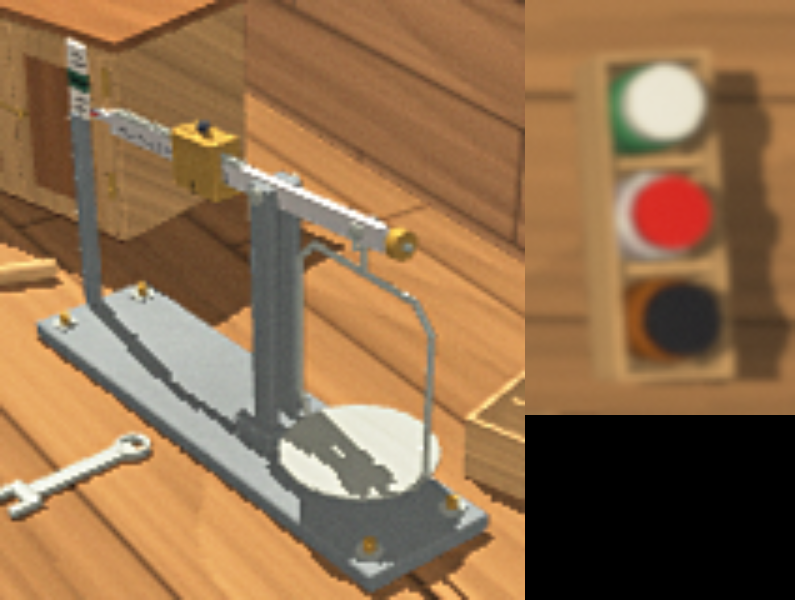

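The view confirms the choice: a black cap on brown glass, in the end compartment nearest the robot. The balance is yawed about +4.9°, with the pan around (0.603,-0.021). I'll raise the hand and turn it, so that tool x is close to the balance's and crate's +x.

```bash
cat > st.py <<'E'
from h import *
from scipy.spatial.transform import Rotation as R
import sys
def st():
    o=readout.get_obs();w,x,y,z=o['tool_rot'];r=R.from_quat([x,y,z,w]);return o,r
if __name__=='__main__':
    o,r=st();M=r.as_matrix()
    print('t',round(o['t'],2),'pos',o['eef_pos'].round(4),'F',o['contact_force'].round(2),'w',round(o['gripper_width'],3),'q',o['q'].round(2))
    print('tx',M[:,0].round(3),'ty',M[:,1].round(3),'tz',M[:,2].round(3))
    if len(sys.argv)>3:
        d=np.array([float(a) for a in sys.argv[1:4]])-o['eef_pos'];print('delta tool mm',(M.T@d*1000).round(1))
    if len(sys.argv)>5: # yaw, tilt deg (tilt forward), tool x along yaw
        yw,ti=np.radians([float(a) for a in sys.argv[4:6]])
        z=np.array([np.sin(ti)*np.cos(yw),np.sin(ti)*np.sin(yw),-np.cos(ti)]);y=np.array([np.sin(yw),-np.cos(yw),0]);x=np.cross(y,z)
        T=np.stack([x,y,z],1);print('turn tool deg',np.degrees(R.from_matrix(M.T@T).as_rotvec()).round(2))
E
python3 -m crank '[{"z":-50,"az":10.5,"jaw":100},{"z":-50,"az":10.5},{"z":-50,"az":10.5},{"z":-20,"az":10.5},{"az":10.5},{"az":10.5},{"az":10.5},{"az":10.5},{"az":10.5},{"az":10.5},{"az":10.5},{"az":10.5}]'
python3 st.py 0.53 0.3 0.4 4.5 0
```

```text
t 0.1 pos [0.2482 0.6272 0.2304] F [ 0.12 -0.07 -0.38] w 1.001 q [-1.3   0.48  0.02  1.56 -0.01  1.11 -0.08]
tx [-0.93   0.368 -0.   ] ty [ 0.368  0.93  -0.002] tz [-0.001 -0.002 -1.   ]
delta tool mm [-382.5 -200.8 -169.2]
turn tool deg [-2.0000e-02  1.3000e-01  1.5391e+02]schema error: expected keys jaw, x, y, z, ax, ay, az
```

```bash

python3 -m crank '[{"jaw":100,"x":0,"y":0,"z":-50,"ax":0,"ay":0,"az":10.5},{"jaw":100,"x":0,"y":0,"z":-50,"ax":0,"ay":0,"az":10.5},{"jaw":100,"x":0,"y":0,"z":-50,"ax":0,"ay":0,"az":10.5},{"jaw":100,"x":0,"y":0,"z":-20,"ax":0,"ay":0,"az":10.5},{"jaw":100,"x":0,"y":0,"z":0,"ax":0,"ay":0,"az":10.5},{"jaw":100,"x":0,"y":0,"z":0,"ax":0,"ay":0,"az":10.5},{"jaw":100,"x":0,"y":0,"z":0,"ax":0,"ay":0,"az":10.5},{"jaw":100,"x":0,"y":0,"z":0,"ax":0,"ay":0,"az":10.5},{"jaw":100,"x":0,"y":0,"z":0,"ax":0,"ay":0,"az":10.5},{"jaw":100,"x":0,"y":0,"z":0,"ax":0,"ay":0,"az":10.5},{"jaw":100,"x":0,"y":0,"z":0,"ax":0,"ay":0,"az":10.5},{"jaw":100,"x":0,"y":0,"z":0,"ax":0,"ay":0,"az":10.5}]'
python3 st.py 0.53 0.3 0.4 4.5 0
```

```text
t: 1.6
eef_pos: [0.2482, 0.6275, 0.4007]
tool_rot: [0.0, 0.961, 0.276, -0.0]
contact_force: [-0.0, 0.9, 0.4]
gripper_width: 1.001
t 1.6 pos [0.2482 0.6275 0.4007] F [-0.03  0.91  0.39] w 1.001 q [-1.59  0.4   0.46  1.34 -0.18  1.44 -2.15]
tx [ 0.847  0.531 -0.001] ty [ 0.531 -0.847  0.001] tz [-0.    -0.001 -1.   ]
delta tool mm [ 65.  427.1   0.9]
turn tool deg [ 0.05  0.04 27.57]
```

```bash

python3 -m crank '[{"jaw":100,"x":0,"y":0,"z":0,"ax":0,"ay":0,"az":9.2},{"jaw":100,"x":0,"y":0,"z":0,"ax":0,"ay":0,"az":9.2},{"jaw":100,"x":0,"y":0,"z":0,"ax":0,"ay":0,"az":9.1},{"jaw":100,"x":28,"y":39,"z":0,"ax":0,"ay":0,"az":0},{"jaw":100,"x":28,"y":39,"z":0,"ax":0,"ay":0,"az":0},{"jaw":100,"x":28,"y":39,"z":0,"ax":0,"ay":0,"az":0},{"jaw":100,"x":28,"y":39,"z":0,"ax":0,"ay":0,"az":0},{"jaw":100,"x":28,"y":39,"z":0,"ax":0,"ay":0,"az":0},{"jaw":100,"x":28,"y":39,"z":0,"ax":0,"ay":0,"az":0},{"jaw":100,"x":28,"y":39,"z":0,"ax":0,"ay":0,"az":0},{"jaw":100,"x":28,"y":39,"z":0,"ax":0,"ay":0,"az":0},{"jaw":100,"x":28,"y":39,"z":0,"ax":0,"ay":0,"az":0}]'
python3 st.py 0.53 -0.2 0.35 4.5 0
```

```text
t: 3.1
eef_pos: [0.53, 0.2983, 0.401]
tool_rot: [0.0, 0.999, 0.043, -0.0]
contact_force: [0.4, 0.2, -1.0]
gripper_width: 0.996
t 3.1 pos [0.53   0.2983 0.401 ] F [ 0.35  0.23 -0.96] w 0.996 q [-1.15  0.3   0.71  1.52 -0.2   1.4  -1.91]
tx [ 0.996  0.086 -0.001] ty [ 0.086 -0.996  0.   ] tz [-0.001 -0.    -1.   ]
delta tool mm [-42.9 496.4  51. ]
turn tool deg [0.   0.04 0.43]
```

```bash

python3 -m crank '[{"jaw":100,"x":-4,"y":50,"z":5,"ax":0,"ay":0,"az":0},{"jaw":100,"x":-4,"y":50,"z":5,"ax":0,"ay":0,"az":0},{"jaw":100,"x":-4,"y":50,"z":5,"ax":0,"ay":0,"az":0},{"jaw":100,"x":-4,"y":50,"z":5,"ax":0,"ay":0,"az":0},{"jaw":100,"x":-4,"y":50,"z":5,"ax":0,"ay":0,"az":0},{"jaw":100,"x":-4,"y":50,"z":5,"ax":0,"ay":0,"az":0},{"jaw":100,"x":-4,"y":50,"z":5,"ax":0,"ay":0,"az":0},{"jaw":100,"x":-4,"y":50,"z":5,"ax":0,"ay":0,"az":0},{"jaw":100,"x":-4,"y":50,"z":5,"ax":0,"ay":0,"az":0},{"jaw":100,"x":-4,"y":50,"z":5,"ax":0,"ay":0,"az":0},{"jaw":100,"x":0,"y":0,"z":0,"ax":0,"ay":0,"az":0}]'
python3 st.py 0.4216 -0.377 0.2 4.5 0
```

```text
t: 4.47
eef_pos: [0.5304, -0.2069, 0.3509]
tool_rot: [0.001, 0.999, 0.039, -0.001]
contact_force: [-0.9, 0.5, 0.8]
gripper_width: 1.001
t 4.47 pos [ 0.5304 -0.2069  0.3509] F [-0.86  0.5   0.77] w 1.001 q [-0.48  0.29  0.94  1.7  -0.24  1.28 -0.98]
tx [ 0.997  0.077 -0.002] ty [ 0.077 -0.997  0.002] tz [-0.001 -0.002 -1.   ]
delta tool mm [-121.4  160.9  151.4]
turn tool deg [ 0.11  0.09 -0.07]
```

```bash

python3 -m crank '[{"jaw":100,"x":-24,"y":32,"z":30,"ax":0,"ay":0,"az":0},{"jaw":100,"x":-24,"y":32,"z":30,"ax":0,"ay":0,"az":0},{"jaw":100,"x":-24,"y":32,"z":30,"ax":0,"ay":0,"az":0},{"jaw":100,"x":-24,"y":32,"z":30,"ax":0,"ay":0,"az":0},{"jaw":100,"x":-25,"y":33,"z":30,"ax":0,"ay":0,"az":0},{"jaw":100,"x":0,"y":0,"z":0,"ax":0,"ay":0,"az":0}]'
python3 - <<'E'
from h import *
im,d,c=cam('wrist');save('w1.png',im);print(proj(c,[.4216,-.377,.112]))
E
python3 st.py 0.4216 -0.377 0.08 4.5 0
```

```text
t: 5.22
eef_pos: [0.4223, -0.3738, 0.1994]
tool_rot: [-0.001, 0.999, 0.04, -0.002]
contact_force: [0.4, 0.1, 0.1]
gripper_width: 1.003
(np.float64(324.0323644585009), np.float64(251.90324277456182))
t 5.28 pos [ 0.4245 -0.3726  0.2004] F [-0.    0.49  0.55] w 0.998 q [-0.05  0.44  0.87  1.89 -0.4   0.99 -0.49]
tx [ 0.997  0.083 -0.002] ty [ 0.083 -0.997 -0.001] tz [-0.002  0.001 -1.   ]
delta tool mm [ -3.1   4.3 120.4]
turn tool deg [-0.08  0.11  0.28]
```

View pics/w1.png

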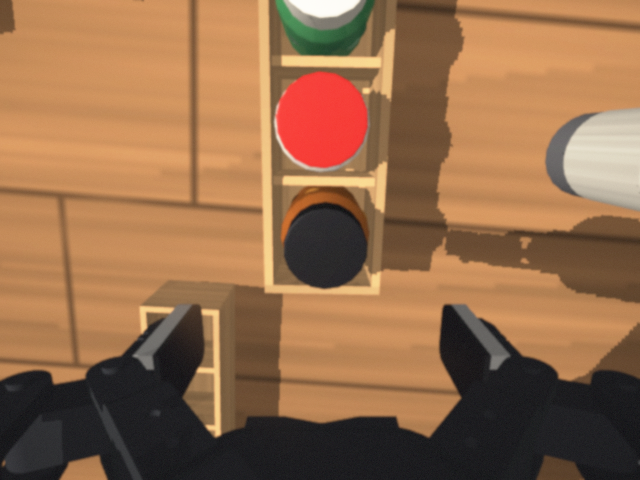

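The cap centre at (326,246) matches the prediction of (324,252), so I'll descend and grip it.

```bash

python3 -m crank '[{"jaw":100,"x":-1,"y":2,"z":40,"ax":0,"ay":0,"az":0},{"jaw":100,"x":-1,"y":1,"z":40,"ax":0,"ay":0,"az":0},{"jaw":100,"x":0,"y":0,"z":25,"ax":0,"ay":0,"az":0},{"jaw":100,"x":0,"y":0,"z":15,"ax":0,"ay":0,"az":0},{"jaw":100,"x":0,"y":0,"z":0,"ax":0,"ay":0,"az":0},{"jaw":50,"x":0,"y":0,"z":0,"ax":0,"ay":0,"az":0},{"jaw":50,"x":0,"y":0,"z":0,"ax":0,"ay":0,"az":0},{"jaw":50,"x":0,"y":0,"z":0,"ax":0,"ay":0,"az":0},{"jaw":50,"x":0,"y":0,"z":0,"ax":0,"ay":0,"az":0},{"jaw":50,"x":0,"y":0,"z":0,"ax":0,"ay":0,"az":0},{"jaw":50,"x":0,"y":0,"z":0,"ax":0,"ay":0,"az":0}]' 60
python3 st.py 0.4216 -0.377 0.08 4.5 0
```

```text
t: 6.65
eef_pos: [0.4247, -0.3763, 0.0827]
tool_rot: [0.0, 0.999, 0.043, 0.001]
contact_force: [-1.5, 2.2, 6.6]
gripper_width: 0.594
t 6.65 pos [ 0.4247 -0.3763  0.0827] F [-1.47  2.25  6.57] w 0.594 q [ 0.08  0.6   0.73  1.97 -0.57  0.78 -0.35]
tx [0.996 0.086 0.002] ty [ 0.086 -0.996  0.   ] tz [ 0.002 -0.    -1.   ]
delta tool mm [-3.2  0.4  2.7]
turn tool deg [ 0.03 -0.12  0.41]
```

```bash

python3 -m crank '[{"jaw":50,"x":0,"y":0,"z":-10,"ax":0,"ay":0,"az":0},{"jaw":50,"x":0,"y":0,"z":-20,"ax":0,"ay":0,"az":0},{"jaw":50,"x":0,"y":0,"z":-25,"ax":0,"ay":0,"az":0},{"jaw":50,"x":0,"y":0,"z":-25,"ax":0,"ay":0,"az":0},{"jaw":50,"x":0,"y":0,"z":-25,"ax":0,"ay":0,"az":0},{"jaw":50,"x":0,"y":0,"z":-15,"ax":0,"ay":0,"az":0},{"jaw":50,"x":0,"y":0,"z":0,"ax":0,"ay":0,"az":0},{"jaw":50,"x":0,"y":0,"z":0,"ax":0,"ay":0,"az":0},{"jaw":50,"x":0,"y":0,"z":0,"ax":0,"ay":0,"az":0}]'
python3 st.py 0.58 -0.205 0.2 4.5 0; python3 - <<'E'
from h import *
for k in range(6):
    eyes.read_camera('wrist');print(readout.get_obs()['contact_force'].round(2))
E
```

```text
t: 7.78
eef_pos: [0.4234, -0.3755, 0.2003]
tool_rot: [-0.001, 0.999, 0.043, -0.001]
contact_force: [-0.7, 0.5, -4.5]
gripper_width: 0.595
t 7.78 pos [ 0.4234 -0.3755  0.2003] F [-0.66  0.5  -4.54] w 0.595 q [-0.04  0.45  0.87  1.89 -0.4   0.99 -0.48]
tx [ 0.996  0.086 -0.002] ty [ 0.086 -0.996 -0.001] tz [-0.002  0.001 -1.   ]
delta tool mm [ 170.6 -156.5    0.2]
turn tool deg [-0.06  0.09  0.41]
[ 0.11 -1.17 -4.13]
[-0.52  0.15 -4.6 ]
[-1.21 -0.43 -4.26]
[ 0.48  0.87 -3.63]
[ 1.07 -0.25 -5.17]
[ 0.17  0.08 -4.82]
```

```bash

python3 -m crank '[{"jaw":50,"x":0,"y":-16,"z":0,"ax":0,"ay":0,"az":0},{"jaw":50,"x":8,"y":-20,"z":0,"ax":0,"ay":0,"az":0},{"jaw":50,"x":16,"y":-20,"z":0,"ax":0,"ay":0,"az":0},{"jaw":50,"x":20,"y":-20,"z":0,"ax":0,"ay":0,"az":0},{"jaw":50,"x":20,"y":-20,"z":0,"ax":0,"ay":0,"az":0},{"jaw":50,"x":20,"y":-20,"z":0,"ax":0,"ay":0,"az":0},{"jaw":50,"x":20,"y":-20,"z":0,"ax":0,"ay":0,"az":0},{"jaw":50,"x":20,"y":-20,"z":0,"ax":0,"ay":0,"az":0},{"jaw":50,"x":20,"y":0,"z":0,"ax":0,"ay":0,"az":0},{"jaw":50,"x":18,"y":0,"z":0,"ax":0,"ay":0,"az":0},{"jaw":50,"x":8,"y":0,"z":0,"ax":0,"ay":0,"az":0},{"jaw":50,"x":0,"y":0,"z":0,"ax":0,"ay":0,"az":0}]'
python3 -m crank '[{"jaw":50,"x":0,"y":0,"z":20,"ax":0,"ay":0,"az":0},{"jaw":50,"x":0,"y":0,"z":30,"ax":0,"ay":0,"az":0},{"jaw":50,"x":0,"y":0,"z":25,"ax":0,"ay":0,"az":0},{"jaw":50,"x":0,"y":0,"z":20,"ax":0,"ay":0,"az":0},{"jaw":50,"x":0,"y":0,"z":10,"ax":0,"ay":0,"az":0},{"jaw":50,"x":0,"y":0,"z":0,"ax":0,"ay":0,"az":0},{"jaw":50,"x":0,"y":0,"z":0,"ax":0,"ay":0,"az":0}]'
python3 st.py 0.58 -0.205 0.077 4.5 0
```

```text
t: 9.57
eef_pos: [0.5799, -0.2061, 0.201]
tool_rot: [0.0, 0.999, 0.043, -0.0]
contact_force: [-0.4, -0.4, -4.5]
gripper_width: 0.594
t: 10.45
eef_pos: [0.5805, -0.2064, 0.0971]
tool_rot: [0.0, 0.999, 0.043, 0.001]
contact_force: [1.2, -0.1, -5.0]
gripper_width: 0.587
t 10.45 pos [ 0.5805 -0.2064  0.0971] F [ 1.22 -0.06 -4.99] w 0.587 q [-0.28  0.65  0.73  1.85 -0.56  0.86 -0.75]
tx [0.996 0.085 0.001] ty [ 0.085 -0.996  0.001] tz [ 0.001 -0.    -1.   ]
delta tool mm [-0.4 -1.5 20.1]
turn tool deg [ 0.03 -0.08  0.4 ]
```

```bash

python3 -m crank '[{"jaw":50,"x":0,"y":0,"z":8,"ax":0,"ay":0,"az":0},{"jaw":50,"x":0,"y":0,"z":6,"ax":0,"ay":0,"az":0},{"jaw":50,"x":0,"y":0,"z":4,"ax":0,"ay":0,"az":0},{"jaw":50,"x":0,"y":0,"z":2,"ax":0,"ay":0,"az":0},{"jaw":50,"x":0,"y":0,"z":0,"ax":0,"ay":0,"az":0},{"jaw":50,"x":0,"y":0,"z":0,"ax":0,"ay":0,"az":0}]'
```

```text
t: 11.2
eef_pos: [0.58, -0.2058, 0.0768]
tool_rot: [-0.0, 0.999, 0.043, 0.0]
contact_force: [-3.0, 2.4, 4.4]
gripper_width: 0.588
```

```bash

python3 -m crank '[{"jaw":75,"x":0,"y":0,"z":0,"ax":0,"ay":0,"az":0},{"jaw":100,"x":0,"y":0,"z":0,"ax":0,"ay":0,"az":0},{"jaw":100,"x":0,"y":0,"z":0,"ax":0,"ay":0,"az":0},{"jaw":100,"x":0,"y":0,"z":0,"ax":0,"ay":0,"az":0},{"jaw":100,"x":0,"y":0,"z":-15,"ax":0,"ay":0,"az":0},{"jaw":100,"x":0,"y":0,"z":-30,"ax":0,"ay":0,"az":0},{"jaw":100,"x":0,"y":0,"z":-50,"ax":0,"ay":0,"az":0},{"jaw":100,"x":-20,"y":0,"z":-50,"ax":0,"ay":0,"az":0},{"jaw":100,"x":-40,"y":0,"z":-20,"ax":0,"ay":0,"az":0},{"jaw":100,"x":-40,"y":0,"z":0,"ax":0,"ay":0,"az":0},{"jaw":100,"x":0,"y":0,"z":0,"ax":0,"ay":0,"az":0}]'
python3 - <<'E'
from h import *
im,d,c=cam('top');save('top2.png',im);P=cloud(c,d)
m=np.zeros((480,640),bool);m[200:260,380:430]=1;m=m&(P[...,2]>.095)&(P[...,2]<.115);q=P[m];print(len(q),q.mean(0),cv2.minEnclosingCircle(q[:,:2].astype(np.float32)) if len(q) else 0)
o=im[180:330,330:470];save('t2.png',cv2.resize(o,None,fx=3,fy=3))
E
python3 st.py 0.5 -0.2 .2 4.5 45
```

```text
t: 12.58
eef_pos: [0.4775, -0.2156, 0.2423]
tool_rot: [-0.001, 0.999, 0.041, 0.001]
contact_force: [0.6, 0.3, 0.2]
gripper_width: 0.997
203 [ 0.57683693 -0.21096425  0.10547457] ((0.5770987868309021, -0.208273783326149), 0.026238687336444855)
t 12.62 pos [ 0.4796 -0.2148  0.2423] F [ 0.09 -0.13  0.07] w 1.003 q [-0.47  0.31  0.95  1.94 -0.3   1.03 -0.87]
tx [0.996 0.084 0.002] ty [ 0.084 -0.996 -0.001] tz [ 0.002  0.002 -1.   ]
delta tool mm [ 21.5 -13.   42.4]
turn tool deg [-0.2  44.88  0.26]
```

View pics/t2.png

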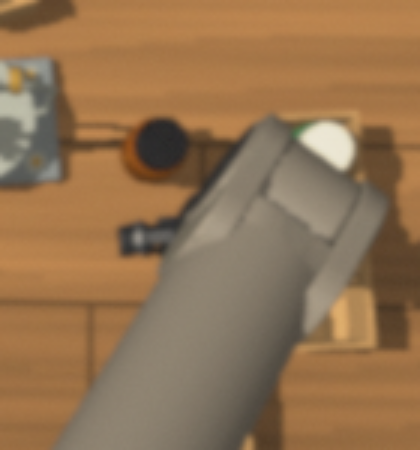

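The jar stands upright and released at about (0.577,-0.208). Next I'll try tilting the hand 45° in free air.

```bash

python3 -m crank '[{"jaw":100,"x":0,"y":0,"z":0,"ax":0,"ay":9,"az":0},{"jaw":100,"x":0,"y":0,"z":0,"ax":0,"ay":9,"az":0},{"jaw":100,"x":0,"y":0,"z":0,"ax":0,"ay":9,"az":0},{"jaw":100,"x":0,"y":0,"z":0,"ax":0,"ay":9,"az":0},{"jaw":100,"x":0,"y":0,"z":0,"ax":0,"ay":9,"az":0},{"jaw":100,"x":0,"y":0,"z":0,"ax":0,"ay":0,"az":0}]'
python3 st.py 0.577 -0.2085 .06 4.5 55
```

```text
t: 13.38
eef_pos: [0.4815, -0.207, 0.2399]
tool_rot: [-0.027, 0.945, 0.045, 0.324]
contact_force: [-0.1, 0.3, 0.0]
gripper_width: 0.998
t 13.38 pos [ 0.4815 -0.207   0.2399] F [-0.06  0.28  0.01] w 0.998 q [-0.45 -0.    1.01  2.35 -1.04  0.47 -0.05]
tx [0.787 0.067 0.614] ty [ 0.102 -0.994 -0.022] tz [ 0.609  0.08  -0.789]
delta tool mm [-35.4  15.3 200. ]
turn tool deg [-1.88 17.13  0.03]
```

```bash

python3 st.py 0.512 -0.2135 .125 4.5 45|tail -2
python3 -m crank '[{"jaw":100,"x":-9,"y":2,"z":18,"ax":0,"ay":0,"az":0},{"jaw":100,"x":-9,"y":2,"z":18,"ax":0,"ay":0,"az":0},{"jaw":100,"x":-9,"y":2,"z":18,"ax":0,"ay":0,"az":0},{"jaw":100,"x":-9,"y":2,"z":18,"ax":0,"ay":0,"az":0},{"jaw":100,"x":-9,"y":2,"z":18,"ax":0,"ay":0,"az":0},{"jaw":100,"x":-2,"y":0,"z":18,"ax":-1,"ay":3.7,"az":0},{"jaw":100,"x":0,"y":0,"z":0,"ax":-1,"ay":3.7,"az":0},{"jaw":100,"x":0,"y":0,"z":0,"ax":0,"ay":0,"az":0}]'
python3 st.py 0.512 -0.2135 .125 4.5 45
```

```text
delta tool mm [-47.   12.2 108.7]
turn tool deg [-1.87  7.13  0.19]
t: 14.38
eef_pos: [0.486, -0.2195, 0.1508]
tool_rot: [-0.021, 0.95, 0.049, 0.308]
contact_force: [0.3, -0.7, 0.5]
gripper_width: 0.998
t 14.38 pos [ 0.486  -0.2195  0.1508] F [ 0.31 -0.72  0.47] w 0.998 q [ 0.83  0.25 -0.34  2.33 -1.36  0.28  0.33]
tx [0.806 0.079 0.586] ty [ 0.105 -0.994 -0.01 ] tz [ 0.582  0.07  -0.81 ]
delta tool mm [ 6.3 -3.  36.4]
turn tool deg [-1.46  9.1   0.79]
```

```bash

python3 -m crank '[{"jaw":100,"x":2,"y":-1,"z":12,"ax":0,"ay":0,"az":0},{"jaw":100,"x":2,"y":-1,"z":12,"ax":0,"ay":0,"az":0},{"jaw":100,"x":2,"y":-1,"z":12,"ax":0,"ay":0,"az":0},{"jaw":100,"x":0,"y":0,"z":0,"ax":0,"ay":3,"az":0},{"jaw":100,"x":0,"y":0,"z":0,"ax":0,"ay":3,"az":0},{"jaw":100,"x":0,"y":0,"z":0,"ax":0,"ay":3,"az":0},{"jaw":100,"x":0,"y":0,"z":0,"ax":0,"ay":0,"az":0}]'
python3 st.py 0.512 -0.2135 .125 4.5 45
```

```text
t: 15.25
eef_pos: [0.5099, -0.2328, 0.1564]
tool_rot: [-0.044, 0.93, 0.055, 0.36]
contact_force: [0.3, 0.3, 0.2]
gripper_width: 1.001
t 15.25 pos [ 0.5099 -0.2328  0.1564] F [0.29 0.29 0.22] w 1.001 q [ 1.37  0.43 -0.9   2.27 -1.36  0.17  0.48]
tx [0.734 0.07  0.675] ty [ 0.134 -0.99  -0.042] tz [ 0.666  0.121 -0.736]
delta tool mm [-18.4 -17.5  26.9]
turn tool deg [-3.93  2.54  0.64]
```

```bash
cat > fk.py <<'E'
import numpy as np
from scipy.spatial.transform import Rotation as R
from scipy.optimize import least_squares
Q=np.array([[-1.302,.478,.022,1.556,-.0115,1.109,-.083],[-1.59,.4,.46,1.34,-.18,1.44,-2.15],[-1.15,.3,.71,1.52,-.2,1.4,-1.91],[-.48,.29,.94,1.7,-.24,1.28,-.98],[-.05,.44,.87,1.89,-.4,.99,-.49],[.08,.6,.73,1.97,-.57,.78,-.35],[-.28,.65,.73,1.85,-.56,.86,-.75],[-.47,.31,.95,1.94,-.3,1.03,-.87],[-.45,0,1.01,2.35,-1.04,.47,-.05],[.83,.25,-.34,2.33,-1.36,.28,.33],[1.37,.43,-.9,2.27,-1.36,.17,.48]])
P=np.array([[.2482,.6272,.2304],[.2482,.6275,.4007],[.53,.2983,.401],[.5304,-.2069,.3509],[.4245,-.3726,.2004],[.4247,-.3763,.0827],[.5805,-.2064,.0971],[.4796,-.2148,.2423],[.4815,-.207,.2399],[.486,-.2195,.1508],[.5099,-.2328,.1564]])
TX=np.array([[-.93,.368,0],[.847,.531,-.001],[.996,.086,-.001],[.997,.077,-.002],[.997,.083,-.002],[.996,.086,.002],[.996,.085,.001],[.996,.084,.002],[.787,.067,.614],[.806,.079,.586],[.734,.07,.675]])
TZ=np.array([[-.001,-.002,-1],[0,-.001,-1],[-.001,0,-1],[-.001,-.002,-1],[-.002,.001,-1],[.002,0,-1],[.001,0,-1],[.002,.002,-1],[.609,.08,-.789],[.582,.07,-.81],[.666,.121,-.736]])
def fk(x,q,s):
    z=lambda a:R.from_euler('z',a);y=lambda a:R.from_euler('y',a)
    a,b,h,L1,e1,L2,e2,L3=x
    r=z(s[0]*q[0]+a)*y(q[1]);r2=r*z(s[1]*q[2]);r3=r2*y(q[3]);r4=r3*z(s[2]*q[4]);r5=r4*y(q[5]);r6=r5*z(s[3]*q[6]+b)
    p=np.array([0,0,h])+r2.apply([e1,0,L1])+r4.apply([0,0,0])+r3.apply([-e1,0,L2])+r5.apply([e2,0,L3])
    return p,r6.as_matrix()
def fit():
    import itertools
    best=None
    for s in itertools.product([1,-1],repeat=4):
      for b0 in(0,2,4):
        def f(x):
            o=[]
            for q,p,tx,tz in zip(Q,P,TX,TZ):
                pp,M=fk(x,q,s);o+=list(pp-p)+list(.3*(M[:,0]-tx))+list(.3*(M[:,2]-tz))
            return o
        u=least_squares(f,[-.1 if s[0]<0 else 2.5,b0,.35,.45,0,.45,0,.3],max_nfev=60)
        if best is None or u.cost<best[0]: best=(u.cost,s,u.x,f(u.x))
    return best
if __name__=='__main__':
    c,s,x,f=fit();print(c,s,x.round(4));print(np.abs(f).max())
    np.save('fk.npy',np.r_[x,s])
E
python3 fk.py
```

```text
0.0011129287638661583 (-1, -1, -1, -1) [-0.0669  1.509   0.3003  0.5005  0.0059  0.4735 -0.0177  0.2981]
0.016806778372620623
```

```bash
cat > ik.py <<'E'
from fk import *
v=np.load('fk.npy');X,S=v[:8],v[8:]
lo=np.array([-2.96,-.34,-1.41,.24,-1.37,.17,-2.96]);hi=np.array([2.96,2.1,1.46,2.44,4.51,1.92,2.96])
def tgt(yw,ti,flip=0):
    yw,ti=np.radians([yw,ti]);z=np.array([np.sin(ti)*np.cos(yw),np.sin(ti)*np.sin(yw),-np.cos(ti)]);y=np.array([np.sin(yw),-np.cos(yw),0])*(-1 if flip else 1)
    return np.stack([np.cross(y,z),y,z],1)
def ik(p,M,q0,w=0.003):
    def f(q):
        pp,m=fk(X,q,S);return np.r_[(pp-p),.3*(m-M).ravel(),w*(q-q0)]
    u=least_squares(f,np.clip(q0,lo+.05,hi-.05),bounds=(lo+.02,hi-.02));pp,m=fk(X,u.x,S)
    return u.x,np.linalg.norm(pp-p)*1000,np.degrees(np.linalg.norm(R.from_matrix(m.T@M).as_rotvec()))
if __name__=='__main__':
    for name,p in(('jar',[.59,-.2075,.05]),('pan',[.616,-.02,.1]),('prepan',[.5,-.03,.15])):
      for ti in(30,38,45,55,65):
        for fl in(0,1):
          for q0 in([0,.4,0,2.2,0,.4,1.5],[0,.4,0,2.2,0,.4,-1.5],[-.6,.4,.8,2,-.8,.4,-.5],[.8,.4,-.8,2.,.8,.4,1.5],[.8,.4,-.8,2.,1.8,.4,0],[1.2,.4,-1,2.,-1.2,.4,1]):
            q,e,a=ik(np.array(p),tgt(4.5,ti,fl),np.array(q0))
            if e<8 and a<3: print(name,ti,fl,q.round(2),round(e,1),round(a,1))
E
timeout 500 python3 ik.py
```

```text
jar 30 0 [ 0.47  0.54 -0.13  2.11 -1.35  0.19  0.19] 2.3 0.5
jar 30 0 [ 0.47  0.54 -0.13  2.11 -1.35  0.19  0.19] 2.3 0.5
jar 30 0 [ 0.47  0.54 -0.13  2.11 -1.35  0.19  0.19] 2.3 0.5
jar 30 0 [ 1.09  0.74 -0.81  2.11  1.43  0.19 -2.34] 0.2 0.0
jar 30 0 [ 0.47  0.54 -0.13  2.11 -1.35  0.19  0.19] 2.3 0.5
jar 30 1 [ 1.09  0.74 -0.81  2.12  1.44  0.19  0.79] 0.1 0.0
jar 30 1 [ 1.09  0.74 -0.81  2.11  1.44  0.19  0.8 ] 0.1 0.0
jar 30 1 [ 1.09  0.74 -0.81  2.11  1.44  0.19  0.8 ] 0.1 0.0
jar 30 1 [ 1.13  0.77 -0.87  2.11  1.49  0.24  0.77] 0.1 0.0
jar 30 1 [ 1.09  0.74 -0.81  2.11  1.43  0.19  0.81] 0.3 0.1
jar 38 0 [ 1.15  0.79 -0.84  2.16  2.51  0.19  2.94] 4.6 1.0
jar 38 0 [ 1.45  1.24 -1.3   2.17  1.96  0.64 -2.48] 0.1 0.0
jar 38 1 [ 1.19  0.81 -0.89  2.15  2.28  0.19  0.06] 0.1 0.0
jar 38 1 [ 1.23  0.85 -0.94  2.16  2.18  0.23  0.18] 0.2 0.0
jar 38 1 [ 1.38  1.06 -1.17  2.17  1.98  0.46  0.52] 0.1 0.0
jar 38 1 [ 1.21  0.83 -0.91  2.16  2.24  0.2   0.11] 0.0 0.0
jar 38 1 [ 1.4   1.1  -1.2   2.17  1.97  0.5   0.56] 0.2 0.0
jar 45 0 [ 1.28  0.9  -0.95  2.19  2.78  0.27  2.8 ] 0.1 0.0
ja
[... 3231 characters left out ...]
pan 65 1 [ 1.25  1.7  -1.39  2.41  2.87  1.07  0.16] 0.1 0.0
prepan 30 0 [-0.57  0.17  0.61  2.41 -1.19  0.19 -0.34] 0.2 0.0
prepan 30 0 [-0.56  0.17  0.61  2.4  -1.17  0.19 -0.36] 0.3 0.1
prepan 30 0 [-0.61  0.18  0.65  2.4  -1.2   0.2  -0.33] 0.1 0.0
prepan 30 0 [ 1.13  0.32 -1.14  2.4   1.18  0.19 -2.53] 0.2 0.0
prepan 30 0 [-0.56  0.17  0.6   2.41 -1.19  0.19 -0.34] 0.4 0.1
prepan 30 1 [-0.56  0.17  0.61  2.4  -1.17  0.19  2.78] 0.3 0.1
prepan 30 1 [ 1.12  0.32 -1.14  2.4   1.18  0.19  0.61] 0.2 0.0
prepan 30 1 [ 1.13  0.32 -1.14  2.41  1.18  0.19  0.61] 0.2 0.0
prepan 30 1 [ 1.24  0.43 -1.3   2.4   1.36  0.31  0.47] 0.1 0.0
prepan 30 1 [ 1.13  0.32 -1.14  2.4   1.17  0.19  0.62] 0.4 0.1
```

```bash
cat > sim.py <<'E'
from ik import *
from scipy.optimize import lsq_linear
def jac(q):
    J=np.zeros((6,7));p,M=fk(X,q,S)
    for i in range(7):
        d=np.zeros(7);d[i]=1e-5;a,b=fk(X,q+d,S);J[:3,i]=(a-p)/1e-5;J[3:,i]=R.from_matrix(b@M.T).as_rotvec()/1e-5
    return p,M,J
def go(q,p,M):
    for k in range(4):
        pp,m,J=jac(q);e=np.r_[p-pp,R.from_matrix(M@m.T).as_rotvec()]
        A=np.vstack([J,.02*np.eye(7)]);b=np.r_[e,np.zeros(7)]
        q=q+lsq_linear(A,b,bounds=(np.minimum(lo-q,-1e-6),np.maximum(hi-q,1e-6))).x
    pp,m=fk(X,q,S);return q,np.linalg.norm(pp-p)*1000,np.degrees(np.linalg.norm(R.from_matrix(m.T@M).as_rotvec()))
def line(q,p1,M1,n,turn=0):
    p0,M0=fk(X,q,S);rv=R.from_matrix(M0.T@M1).as_rotvec();w=0
    for i in range(1,n+1):
        q,e,a=go(q,p0+(p1-p0)*i/n,M0@R.from_rotvec(rv*i/n).as_matrix()@R.from_euler('z',turn*i/n,degrees=True).as_matrix());w=max(w,e+a)
    return q,e,a,w
if __name__=='__main__':
    import sys
    q0=np.array([1.37,.43,-.9,2.27,-1.36,.17,.48])
    for pos in([.5,-.12,.22],[.52,-.1,.3]):
     for ti in(0,15,30):
      for turn in(-360,-180,180):
        p=np.array(pos);o=line(q0,p,tgt(4.5,ti),8);q=o[0]
        o=line(q,p,tgt(4.5,ti),int(abs(turn)/10),turn);q1=o[0];fl=abs(turn)==180
        o2=line(q1,np.array([.512,-.2135,.125]),tgt(4.5,50,fl),10);o3=line(o2[0],np.array([.59,-.2075,.05]),tgt(4.5,50,fl),8)
        print(pos,ti,turn,q.round(2),q1.round(2),round(o[3],1),'|',o2[0].round(2),np.round(o2[1:3],1),'|',o3[0].round(2),np.round(o3[1:3],1))
E
timeout 550 python3 sim.py
```

```text
[0.5, -0.12, 0.22] 0 -360 [ 0.35  0.21 -0.21  1.99  0.05  0.95 -1.37] [-2.96  2.09  1.46  1.58  4.51  1.54  2.96] 1107.1 | [-2.96  1.81 -0.08  2.44  4.51  0.17  2.96] [460.7  40.4] | [-2.96  1.84 -0.05  2.44  4.51  0.17  2.96] [467.3  40.8]
[0.5, -0.12, 0.22] 0 -180 [ 0.35  0.21 -0.21  1.99  0.05  0.95 -1.37] [ 0.73  0.25 -0.63  1.99  0.18  0.96  1.66] 0.0 | [ 1.87  0.55 -1.35  2.3  -0.61  0.17  2.96] [111.    3.6] | [ 1.4   0.65 -0.97  2.07 -0.63  0.17  2.96] [155.2   6. ]
[0.5, -0.12, 0.22] 0 180 [ 0.35  0.21 -0.21  1.99  0.05  0.95 -1.37] [-0.63  0.84  1.46  2.34 -1.11  1.09 -2.96] 237.1 | [ 1.7   0.52 -1.16  2.31 -1.37  0.17 -2.56] [77.   2.5] | [ 1.31  0.66 -0.85  2.09 -1.37  0.17 -2.56] [119.7   4.6]
[0.5, -0.12, 0.22] 15 -360 [ 0.52  0.1  -0.32  2.16 -0.1   0.64 -1.21] [ 0.82  0.13 -1.06  2.44  1.44  0.17  2.96] 212.9 | [ 1.53  0.67 -1.07  2.36  3.46  0.22  2.08] [0. 0.] | [ 1.18  0.83 -0.81  2.22  3.38  0.35  2.16] [0. 0.]
[0.5, -0.12, 0.22] 15 -180 [ 0.52  0.1  -0.32  2.16 -0.1   0.64 -1.21] [ 0.79  0.11 -0.61  2.16 -0.04  0.64  1.88] 0.0 | [ 1.87  0.55 -1.35  2.3  -0.61  0.
[... 2444 characters left out ...]
.3] 30 -360 [ 0.94 -0.1  -0.69  2.21 -0.48  0.56 -0.91] [-1.75 -0.04  1.46  2.44  1.51  0.17  2.96] 216.3 | [-1.34 -0.34  1.46  2.44  2.53  0.17  2.54] [171.7   4.7] | [-1.36 -0.34  1.46  2.44  2.46  0.17  2.59] [241.6   4.2]
[0.52, -0.1, 0.3] 30 -180 [ 0.94 -0.1  -0.69  2.21 -0.48  0.56 -0.91] [ 0.66 -0.08 -0.43  2.21 -0.42  0.55  2.19] 0.0 | [ 1.87  0.55 -1.35  2.3  -0.61  0.17  2.96] [111.    3.6] | [ 1.4   0.65 -0.97  2.07 -0.63  0.17  2.96] [155.2   6. ]
[0.52, -0.1, 0.3] 30 180 [ 0.94 -0.1  -0.69  2.21 -0.48  0.56 -0.91] [ 2.04 -0.34 -1.41  2.44 -1.35  0.74 -2.96] 146.7 | [ 1.7   0.52 -1.16  2.31 -1.37  0.17 -2.56] [77.   2.5] | [ 1.31  0.66 -0.85  2.09 -1.37  0.17 -2.56] [119.7   4.6]
```

```bash
cat > s2.py <<'E'
from sim import *
q0=np.array([1.37,.43,-.9,2.27,-1.36,.17,.48])
for pos,ti in(([.5,-.12,.25],10),([.5,-.12,.25],20),([.52,-.12,.22],10)):
    q,e,a,w=line(q0,np.array(pos),tgt(4.5,ti),8);print(pos,ti,q.round(2),round(w,1))
    d=np.zeros(7);d[4]=np.radians(10);p0,M0=fk(X,q,S);p1,M1=fk(X,q+d,S)
    tr=M0.T@(p1-p0);rv=R.from_matrix(M0.T@M1);print('row',(tr*1000).round(1),np.degrees(rv.as_rotvec()).round(2))
    p,M=p0,M0;W=0
    for k in range(18):
        p=p+M@tr;M=M@rv.as_matrix();q,e,a=go(q,p,M);W=max(W,e+a)
        if k%6==5: print(k,q.round(2),p.round(3),M[:,2].round(2),round(W,1))
    for fp,fM in(([.5,-.21,.2],tgt(4.5,55,1)),([.515,-.2135,.12],tgt(4.5,55,1)),([.59,-.2075,.05],tgt(4.5,55,1)),([.52,-.05,.17],tgt(4.5,50,1)),([.616,-.02,.1],tgt(4.5,50,1))):
        q,e,a,w=line(q,np.array(fp),fM,8);print('  ',fp,q.round(2),np.round([e,a,w],1))
E
timeout 550 python3 s2.py
```

```text
[0.5, -0.12, 0.25] 10 [ 0.53  0.09 -0.34  2.07 -0.03  0.82 -1.28] 0.0
row [-10.4  34.2  -2.3] [-6.85 -2.54 -6.83]
5 [ 0.46  0.09 -0.27  2.07  1.01  0.81 -1.27] [ 0.506 -0.311  0.325] [ 0.19 -0.67 -0.72] 0.0
11 [ 0.43  0.09 -0.24  2.07  2.06  0.81 -1.28] [ 0.613 -0.352  0.495] [ 0.57 -0.81 -0.11] 0.0
17 [ 0.43  0.09 -0.24  2.07  3.11  0.82 -1.29] [ 0.714 -0.201  0.591] [ 0.93 -0.27  0.23] 0.0
   [0.5, -0.21, 0.2] [ 0.7   0.19 -0.08  2.43  4.34  0.64 -2.23] [0. 0. 0.]
   [0.515, -0.2135, 0.12] [ 0.67  0.42 -0.06  2.41  4.1   0.74 -1.92] [0. 0. 0.]
   [0.59, -0.2075, 0.05] [ 0.55  0.65 -0.07  2.26  3.89  0.76 -1.78] [0. 0. 0.]
   [0.52, -0.05, 0.17] [ 1.05  0.31 -0.97  2.44  3.21  0.31 -1.34] [24.4  0.4 24.8]
   [0.616, -0.02, 0.1] [ 0.64  0.57 -0.68  2.32  2.97  0.5  -1.1 ] [0. 0. 0.]
[0.5, -0.12, 0.25] 20 [ 0.69  0.02 -0.46  2.18 -0.2   0.62 -1.11] 0.0
row [-12.1  24.9  -1.4] [-5.04 -2.9  -8.14]
5 [ 0.66  0.02 -0.43  2.18  0.85  0.62 -1.11] [ 0.484 -0.273  0.289] [ 0.28 -0.53 -0.8 ] 0.0
11 [ 0.65  0.02 -0.42  2.18  1.89  0.62 -1.11] [ 0.563 -0.332  0.414] [ 0.57 -0.75 -0.34] 0.0
17 [ 
[... 579 characters left out ...]
 [-6.45 -2.29 -7.29]
5 [ 0.28  0.16 -0.1   2.06  1.    0.74 -1.28] [ 0.533 -0.299  0.286] [ 0.22 -0.63 -0.75] 0.0
11 [ 0.23  0.16 -0.04  2.06  2.07  0.73 -1.31] [ 0.643 -0.337  0.438] [ 0.61 -0.76 -0.2 ] 0.0
17 [ 0.25  0.16 -0.06  2.06  3.13  0.75 -1.33] [ 0.74  -0.196  0.523] [ 0.96 -0.26  0.1 ] 0.0
   [0.5, -0.21, 0.2] [ 0.58  0.19  0.04  2.43  4.34  0.67 -2.24] [0. 0. 0.]
   [0.515, -0.2135, 0.12] [ 0.56  0.42  0.06  2.41  4.11  0.77 -1.96] [0. 0. 0.]
   [0.59, -0.2075, 0.05] [ 0.46  0.65  0.03  2.26  3.91  0.8  -1.84] [0. 0. 0.]
   [0.52, -0.05, 0.17] [ 1.03  0.3  -0.95  2.44  3.23  0.31 -1.37] [24.5  0.3 24.8]
   [0.616, -0.02, 0.1] [ 0.62  0.57 -0.66  2.32  2.99  0.5  -1.12] [0. 0. 0.]
```

```bash
python3 st.py .5 -.12 .25 4.5 10
python3 -m crank '[{"jaw":100,"x":0,"y":0,"z":-40,"ax":0,"ay":0,"az":0},{"jaw":100,"x":10,"y":-20,"z":-35,"ax":0,"ay":0,"az":0},{"jaw":100,"x":14,"y":-30,"z":-20,"ax":0.8,"ay":-8,"az":0},{"jaw":100,"x":14,"y":-30,"z":0,"ax":0.8,"ay":-8,"az":0},{"jaw":100,"x":14,"y":-20,"z":0,"ax":0.8,"ay":-8,"az":0},{"jaw":100,"x":0,"y":0,"z":0,"ax":0.8,"ay":-8,"az":0},{"jaw":100,"x":0,"y":0,"z":0,"ax":0,"ay":0,"az":0}]'
python3 st.py .5 -.12 .25 4.5 10
```

```text
t 15.25 pos [ 0.5099 -0.2328  0.1564] F [0.29 0.29 0.22] w 1.001 q [ 1.37  0.43 -0.9   2.27 -1.36  0.17  0.48]
tx [0.734 0.07  0.675] ty [ 0.134 -0.99  -0.042] tz [ 0.666  0.121 -0.736]
delta tool mm [  63.8 -116.9  -61.9]
turn tool deg [ -3.6  -32.45   1.82]
t: 16.12
eef_pos: [0.4769, -0.1616, 0.2469]
tool_rot: [-0.065, 0.978, 0.084, 0.177]
contact_force: [0.5, 0.0, 0.4]
gripper_width: 0.998
t 16.12 pos [ 0.4769 -0.1616  0.2469] F [0.48 0.01 0.44] w 0.998 q [ 1.    0.12 -0.65  2.09 -0.31  0.71 -0.83]
tx [0.923 0.141 0.358] ty [ 0.188 -0.977 -0.098] tz [ 0.336  0.158 -0.929]
delta tool mm [ 28.3 -36.6  11.4]
turn tool deg [ -7.14 -10.74   4.63]
```

```bash

python3 -m crank '[{"jaw":100,"x":9,"y":-12,"z":4,"ax":-3.5,"ay":-5.3,"az":2.3},{"jaw":100,"x":9,"y":-12,"z":4,"ax":-3.5,"ay":-5.3,"az":2.3},{"jaw":100,"x":9,"y":-12,"z":4,"ax":0,"ay":0,"az":0},{"jaw":100,"x":0,"y":0,"z":0,"ax":0,"ay":0,"az":0}]'
python3 st.py .5 -.12 .25 4.5 10
cat > s3.py <<'E'
from sim import *
from station import readout
q=readout.get_obs()['q'];d=np.zeros(7);d[4]=np.radians(10);p0,M0=fk(X,q,S);p1,M1=fk(X,q+d,S)
print('fk err mm',(p0-readout.get_obs()['eef_pos'])*1000)
print('row',(M0.T@(p1-p0)*1000).round(1),np.degrees(R.from_matrix(M0.T@M1).as_rotvec()).round(2))
E
python3 s3.py
```

```text
t: 16.62
eef_pos: [0.4966, -0.1223, 0.2418]
tool_rot: [-0.01, 0.995, 0.041, 0.089]
contact_force: [-0.4, 0.5, 0.1]
gripper_width: 0.999
t 16.62 pos [ 0.4966 -0.1223  0.2418] F [-0.36  0.53  0.12] w 0.999 q [ 0.75  0.16 -0.65  2.01  0.07  0.82 -1.42]
tx [0.981 0.079 0.179] ty [ 0.083 -0.996 -0.013] tz [ 0.177  0.027 -0.984]
delta tool mm [ 5.  -2.2 -7.4]
turn tool deg [-0.77 -0.29  0.12]
fk err mm [35.42319304 19.06879649 10.87522313]
row [-5.6 35.6 -2.3] [-7.17 -1.57 -6.79]
```

```bash

python3 -m crank '[{"jaw":100,"x":-6,"y":35,"z":-2,"ax":-7.1,"ay":-1.6,"az":-6.8},{"jaw":100,"x":-6,"y":35,"z":-2,"ax":-7.1,"ay":-1.6,"az":-6.8},{"jaw":100,"x":-6,"y":35,"z":-2,"ax":-7.1,"ay":-1.6,"az":-6.8},{"jaw":100,"x":-6,"y":35,"z":-2,"ax":-7.1,"ay":-1.6,"az":-6.8},{"jaw":100,"x":-6,"y":35,"z":-2,"ax":-7.1,"ay":-1.6,"az":-6.8},{"jaw":100,"x":0,"y":0,"z":0,"ax":0,"ay":0,"az":0}]'
python3 st.py; python3 s3.py
```

```text
t: 17.38
eef_pos: [0.5113, -0.289, 0.2933]
tool_rot: [0.318, 0.901, 0.294, 0.027]
contact_force: [-0.0, 1.0, -1.0]
gripper_width: 0.998
t 17.38 pos [ 0.5113 -0.289   0.2933] F [-0.02  1.01 -0.96] w 0.998 q [ 0.61  0.14 -0.55  2.05  0.91  0.86 -1.44]
tx [ 0.825  0.548 -0.139] ty [ 0.513 -0.624  0.589] tz [ 0.236 -0.557 -0.796]
fk err mm [18.38928828 47.28388713  0.10614939]
row [-5.  37.  -2.5] [-7.45 -1.43 -6.52]
```

Joint 5 is following as planned, so I'll continue.

```bash

python3 -m crank '[{"jaw":100,"x":-5,"y":36,"z":-2,"ax":-7.3,"ay":-1.5,"az":-6.6},{"jaw":100,"x":-5,"y":36,"z":-2,"ax":-7.3,"ay":-1.5,"az":-6.6},{"jaw":100,"x":-5,"y":36,"z":-2,"ax":-7.3,"ay":-1.5,"az":-6.6},{"jaw":100,"x":-5,"y":36,"z":-2,"ax":-7.3,"ay":-1.5,"az":-6.6},{"jaw":100,"x":-5,"y":36,"z":-2,"ax":-7.3,"ay":-1.5,"az":-6.6},{"jaw":100,"x":-5,"y":36,"z":-2,"ax":-7.3,"ay":-1.5,"az":-6.6},{"jaw":100,"x":-5,"y":36,"z":-2,"ax":-7.3,"ay":-1.5,"az":-6.6},{"jaw":100,"x":-5,"y":36,"z":-2,"ax":-7.3,"ay":-1.5,"az":-6.6},{"jaw":100,"x":-5,"y":36,"z":-2,"ax":-7.3,"ay":-1.5,"az":-6.6},{"jaw":100,"x":-5,"y":36,"z":-2,"ax":-7.3,"ay":-1.5,"az":-6.6},{"jaw":100,"x":0,"y":0,"z":0,"ax":0,"ay":0,"az":0}]'
python3 st.py; python3 s3.py
```

```text
t: 18.75
eef_pos: [0.6892, -0.2714, 0.5591]
tool_rot: [0.757, 0.259, 0.594, -0.083]
contact_force: [-0.3, -1.0, 0.1]
gripper_width: 1.002
t 18.75 pos [ 0.6892 -0.2714  0.5591] F [-0.26 -0.99  0.08] w 1.002 q [ 0.54  0.16 -0.46  2.15  2.64  0.99 -1.44]
tx [ 0.281  0.182 -0.942] ty [0.433 0.852 0.294] tz [ 0.856 -0.491  0.16 ]
fk err mm [ -9.97996731  32.73946889 -42.90754064]
row [-6.2 41.3 -3.1] [-8.22 -1.64 -5.45]
```

```bash
cat > scr.py <<'E'
import sys
from st import *
from scipy.linalg import logm,expm
# usage: x y z yaw tilt n  (tool y = balance +y side)
x,y,z,yw,ti,n=map(float,sys.argv[1:7]);o,r=st();M=r.as_matrix()
yw,ti=np.radians([yw,ti]);tz=np.array([np.sin(ti)*np.cos(yw),np.sin(ti)*np.sin(yw),-np.cos(ti)]);ty=np.array([-np.sin(yw),np.cos(yw),0])
A=np.eye(4);A[:3,:3]=M;A[:3,3]=o['eef_pos'];B=np.eye(4);B[:3,:3]=np.stack([np.cross(ty,tz),ty,tz],1);B[:3,3]=[x,y,z]
T=np.real(expm(logm(np.linalg.inv(A)@B)/n))
print('t',round(o['t'],2),'pos',o['eef_pos'].round(4),'tz',M[:,2].round(3),'ty',M[:,1].round(3),'w',round(o['gripper_width'],3),'F',o['contact_force'].round(1),'q',o['q'].round(2))
print('per row mm',(T[:3,3]*1000).round(1),'deg',np.degrees(R.from_matrix(T[:3,:3]).as_rotvec()).round(2))
C=A.copy()
for k in range(int(n)): C=C@T;print(C[:3,3].round(3),end=' ')
print()
E
python3 scr.py .50 -.20 .28 0 50 12
```

```text
t 18.75 pos [ 0.6892 -0.2714  0.5591] tz [ 0.856 -0.491  0.16 ] ty [0.433 0.852 0.294] w 1.002 F [-0.3 -1.   0.1] q [ 0.54  0.16 -0.46  2.15  2.64  0.99 -1.44]
per row mm [ 27.5  -1.1 -12.1] deg [-1.85  4.36 -2.  ]
[ 0.686 -0.261  0.531] [ 0.68  -0.252  0.503] [ 0.672 -0.243  0.476] [ 0.661 -0.234  0.449] [ 0.648 -0.226  0.423] [ 0.632 -0.219  0.398] [ 0.615 -0.213  0.374] [ 0.595 -0.208  0.352] [ 0.574 -0.204  0.332] [ 0.551 -0.202  0.312] [ 0.526 -0.2    0.295] [ 0.5  -0.2   0.28]
```

```bash

python3 -m crank '[{"jaw":100,"x":27.5,"y":-1,"z":-12,"ax":-1.9,"ay":4.4,"az":-2},{"jaw":100,"x":27.5,"y":-1,"z":-12,"ax":-1.9,"ay":4.4,"az":-2},{"jaw":100,"x":27.5,"y":-1,"z":-12,"ax":-1.9,"ay":4.4,"az":-2},{"jaw":100,"x":27.5,"y":-1,"z":-12,"ax":-1.9,"ay":4.4,"az":-2},{"jaw":100,"x":27.5,"y":-1,"z":-12,"ax":-1.9,"ay":4.4,"az":-2},{"jaw":100,"x":27.5,"y":-1,"z":-12,"ax":-1.9,"ay":4.4,"az":-2},{"jaw":100,"x":27.5,"y":-1,"z":-12,"ax":-1.9,"ay":4.4,"az":-2},{"jaw":100,"x":27.5,"y":-1,"z":-12,"ax":-1.9,"ay":4.4,"az":-2},{"jaw":100,"x":27.5,"y":-1,"z":-12,"ax":-1.9,"ay":4.4,"az":-2},{"jaw":100,"x":27.5,"y":-1,"z":-12,"ax":-1.9,"ay":4.4,"az":-2},{"jaw":100,"x":27.5,"y":-1,"z":-12,"ax":-1.9,"ay":4.4,"az":-2},{"jaw":100,"x":27.5,"y":-1,"z":-12,"ax":-1.9,"ay":4.4,"az":-2}]'
python3 scr.py .51 -.2085 .13 0 50 6
```

```text
t: 20.25
eef_pos: [0.5087, -0.2002, 0.281]
tool_rot: [0.433, 0.004, 0.902, 0.001]
contact_force: [-0.4, 0.3, -0.3]
gripper_width: 0.999
t 20.25 pos [ 0.5087 -0.2002  0.281 ] tz [ 0.78  -0.002 -0.626] ty [0.006 1.    0.004] w 0.999 F [-0.4  0.3 -0.3] q [ 0.68 -0.   -0.2   2.39  4.51  0.37 -2.62]
per row mm [19.3 -1.4 16.1] deg [-0.02  0.21 -0.07]
[ 0.509 -0.202  0.256] [ 0.509 -0.203  0.231] [ 0.51  -0.204  0.206] [ 0.51  -0.206  0.18 ] [ 0.51  -0.207  0.155] [ 0.51  -0.208  0.13 ]
```

```bash

python3 scr.py .51 -.195 .17 -12 50 6 | tail -2
python3 -m crank '[{"jaw":100,"x":14.5,"y":1,"z":11,"ax":-1,"ay":0,"az":1.3},{"jaw":100,"x":14.5,"y":1,"z":11,"ax":0,"ay":0,"az":0},{"jaw":100,"x":14.5,"y":1,"z":11,"ax":0,"ay":0,"az":0},{"jaw":100,"x":14,"y":0,"z":11,"ax":0,"ay":0,"az":0},{"jaw":100,"x":14,"y":0,"z":11,"ax":0,"ay":0,"az":0},{"jaw":100,"x":14,"y":0,"z":11,"ax":0,"ay":0,"az":0},{"jaw":100,"x":0,"y":0,"z":0,"ax":0,"ay":0,"az":0}]'
python3 scr.py .5156 -.1955 .113 -12 50 4
```

```text
per row mm [14.2  0.8 11.8] deg [1.53 0.21 1.2 ]
[ 0.509 -0.199  0.263] [ 0.509 -0.198  0.244] [ 0.51  -0.198  0.226] [ 0.51  -0.197  0.207] [ 0.51  -0.196  0.189] [ 0.51  -0.195  0.17 ] 
t: 21.12
eef_pos: [0.5084, -0.1953, 0.1808]
tool_rot: [0.43, 0.01, 0.903, 0.013]
contact_force: [0.7, -0.3, 0.3]
gripper_width: 1.001
t 21.12 pos [ 0.5084 -0.1953  0.1808] tz [ 0.776  0.015 -0.63 ] ty [0.006 0.999 0.032] w 1.001 F [ 0.7 -0.3  0.3] q [ 1.33  0.35 -0.94  2.44  3.59  0.33 -1.54]
per row mm [11.9 -0.3 12.2] deg [2.54 0.18 1.5 ]
[ 0.51  -0.195  0.164] [ 0.512 -0.195  0.147] [ 0.514 -0.195  0.13 ] [ 0.516 -0.196  0.113]
```

```bash

python3 -m crank '[{"jaw":100,"x":12,"y":0,"z":12,"ax":2.5,"ay":0.2,"az":1.5},{"jaw":100,"x":12,"y":0,"z":12,"ax":2.5,"ay":0.2,"az":1.5},{"jaw":100,"x":12,"y":0,"z":12,"ax":2.5,"ay":0.2,"az":1.5},{"jaw":100,"x":12,"y":0,"z":12,"ax":2.5,"ay":0.2,"az":1.5},{"jaw":100,"x":0,"y":0,"z":0,"ax":0,"ay":0,"az":0}]'
python3 scr.py .5905 -.2114 .0484 -12 50 6
python3 - <<'E'
from h import *
im,d,c=cam('wrist');save('w2.png',im);print(proj(c,[.577,-.2085,.106]))
im,d,c=cam('top');P=cloud(c,d)
m=np.zeros((480,640),bool);m[200:260,380:430]=1;m=m&(P[...,2]>.095)&(P[...,2]<.115);q=P[m];print(len(q),cv2.minEnclosingCircle(q[:,:2].astype(np.float32)) if len(q) else 0)
E
```

```text
t: 21.75
eef_pos: [0.5371, -0.1983, 0.1553]
tool_rot: [0.448, 0.052, 0.892, -0.011]
contact_force: [0.4, 0.6, 0.1]
gripper_width: 0.999
t 21.75 pos [ 0.5371 -0.1983  0.1553] tz [ 0.799 -0.066 -0.598] ty [0.102 0.994 0.027] w 0.999 F [0.4 0.6 0.1] q [ 1.48  0.73 -1.31  2.44  2.57  0.56 -0.44]
per row mm [ 8.4 -1.2 18.2] deg [0.96 0.53 0.44]
[ 0.547 -0.2    0.138] [ 0.556 -0.202  0.12 ] [ 0.565 -0.204  0.102] [ 0.574 -0.206  0.084] [ 0.582 -0.209  0.066] [ 0.591 -0.211  0.048] 
(np.float64(309.62570323612545), np.float64(234.8765013399859))
206 ((0.5778514742851257, -0.2660551369190216), 0.07412315905094147)
```

View pics/w2.png

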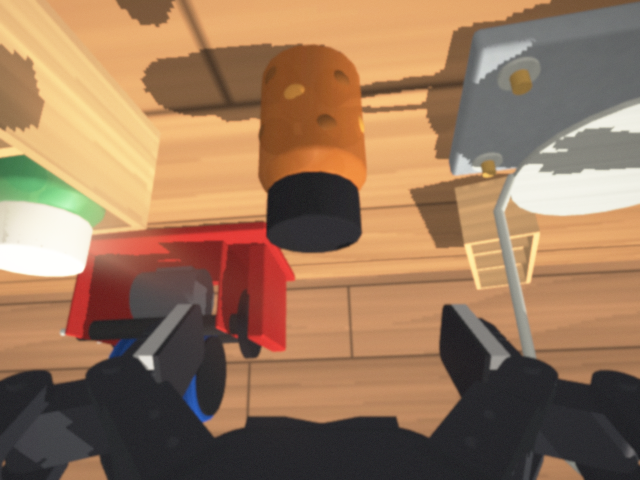

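The jar is centred between the fingers, with the cap at (315,220) against a predicted (310,235). The crate is at the left, and the pan and bow rod are at the right. I'll move in.

```bash

python3 -m crank '[{"jaw":100,"x":8.5,"y":-1,"z":18,"ax":1,"ay":0.5,"az":0.4},{"jaw":100,"x":8.5,"y":-1,"z":18,"ax":1,"ay":0.5,"az":0.4},{"jaw":100,"x":8.5,"y":-1,"z":18,"ax":1,"ay":0.5,"az":0.4},{"jaw":100,"x":8.5,"y":-1,"z":18,"ax":1,"ay":0.5,"az":0.4},{"jaw":100,"x":0,"y":0,"z":0,"ax":0,"ay":0,"az":0}]'
python3 scr.py .5905 -.2114 .0484 -12 50 3
```

```text
t: 22.48
eef_pos: [0.5739, -0.2074, 0.0875]
tool_rot: [0.432, 0.076, 0.898, -0.039]
contact_force: [-0.2, 0.1, 0.3]
gripper_width: 0.999
t 22.48 pos [ 0.5739 -0.2074  0.0875] tz [ 0.77  -0.136 -0.623] ty [ 0.171  0.985 -0.004] w 0.999 F [-0.2  0.1  0.3] q [ 1.25  0.88 -1.16  2.38  2.57  0.78 -0.43]
per row mm [ 6.5 -0.3 12.6] deg [0.51 0.48 0.52]
[ 0.58  -0.209  0.074] [ 0.585 -0.21   0.061] [ 0.59  -0.211  0.048]
```

```bash

python3 -m crank '[{"jaw":100,"x":6.5,"y":0,"z":12.5,"ax":0.5,"ay":0.5,"az":0.5},{"jaw":100,"x":6.5,"y":0,"z":12.5,"ax":0.5,"ay":0.5,"az":0.5},{"jaw":100,"x":6.5,"y":0,"z":12.5,"ax":0.5,"ay":0.5,"az":0.5},{"jaw":100,"x":0,"y":0,"z":0,"ax":0,"ay":0,"az":0},{"jaw":100,"x":0,"y":0,"z":0,"ax":0,"ay":0,"az":0}]'
python3 scr.py .5905 -.2114 .0484 -12 50 1
python3 -m crank '[{"jaw":60,"x":0,"y":0,"z":0,"ax":0,"ay":0,"az":0},{"jaw":60,"x":0,"y":0,"z":0,"ax":0,"ay":0,"az":0},{"jaw":60,"x":0,"y":0,"z":0,"ax":0,"ay":0,"az":0},{"jaw":60,"x":0,"y":0,"z":0,"ax":0,"ay":0,"az":0}]' 60
```

```text
t: 23.1
eef_pos: [0.5895, -0.21, 0.0475]
tool_rot: [0.419, 0.095, 0.902, -0.043]
contact_force: [0.1, 0.7, -0.3]
gripper_width: 0.999
t 23.1 pos [ 0.5895 -0.21    0.0475] tz [ 0.748 -0.157 -0.645] ty [0.207 0.978 0.002] w 0.999 F [ 0.1  0.7 -0.3] q [ 1.18  0.97 -1.1   2.34  2.57  0.85 -0.42]
per row mm [-1.5 -1.2  0.4] deg [ 0.11 -0.18 -0.06]
[ 0.59  -0.211  0.048] 
t: 23.6
eef_pos: [0.5898, -0.2094, 0.0485]
tool_rot: [0.42, 0.094, 0.902, -0.043]
contact_force: [-2.8, 2.4, 5.3]
gripper_width: 0.704
```

```bash
python3 scr.py .568 -.2085 .135 -12 50 8
python3 -m crank '[{"jaw":60,"x":-1.5,"y":0,"z":-1.5,"ax":0,"ay":0,"az":0},{"jaw":60,"x":-5,"y":0,"z":-9,"ax":0,"ay":0,"az":0},{"jaw":60,"x":-8,"y":0,"z":-9.5,"ax":0,"ay":0,"az":0},{"jaw":60,"x":-9,"y":0,"z":-9.5,"ax":0,"ay":0,"az":0},{"jaw":60,"x":-9,"y":0,"z":-9.5,"ax":0,"ay":0,"az":0},{"jaw":60,"x":-8,"y":0,"z":-9.5,"ax":0,"ay":0,"az":0},{"jaw":60,"x":-6,"y":0,"z":-9,"ax":0,"ay":0,"az":0},{"jaw":60,"x":-5,"y":0,"z":-8,"ax":0,"ay":0,"az":0},{"jaw":60,"x":0,"y":0,"z":0,"ax":0,"ay":0,"az":0},{"jaw":60,"x":0,"y":0,"z":0,"ax":0,"ay":0,"az":0}]'
python3 scr.py .565 -.025 .135 4.5 50 12
```

```text
t 23.6 pos [ 0.5898 -0.2094  0.0485] tz [ 0.749 -0.156 -0.644] ty [0.206 0.979 0.002] w 0.704 F [-2.8  2.4  5.3] q [ 1.18  0.97 -1.1   2.34  2.57  0.85 -0.42]
per row mm [-6.5 -0.4 -9. ] deg [ 0.02 -0.01  0.  ]
[ 0.587 -0.209  0.059] [ 0.584 -0.209  0.07 ] [ 0.582 -0.209  0.081] [ 0.579 -0.209  0.092] [ 0.576 -0.209  0.103] [ 0.573 -0.209  0.113] [ 0.571 -0.209  0.124] [ 0.568 -0.209  0.135] 
t: 24.85
eef_pos: [0.5729, -0.207, 0.129]
tool_rot: [0.419, 0.095, 0.902, -0.043]
contact_force: [-0.6, -0.0, -5.5]
gripper_width: 0.702
t 24.85 pos [ 0.5729 -0.207   0.129 ] tz [ 0.747 -0.158 -0.645] ty [0.208 0.978 0.001] w 0.702 F [-0.6 -0.  -5.5] q [ 1.27  0.74 -1.21  2.37  2.4   0.69 -0.42]
per row mm [ 0.8 15.1 -1.7] deg [-1.05 -0.02 -0.89]
[ 0.574 -0.192  0.129] [ 0.575 -0.177  0.13 ] [ 0.576 -0.161  0.131] [ 0.576 -0.146  0.131] [ 0.576 -0.131  0.132] [ 0.575 -0.116  0.132] [ 0.575 -0.101  0.133] [ 0.573 -0.085  0.133] [ 0.572 -0.07   0.134] [ 0.57  -0.055  0.134] [ 0.568 -0.04   0.135] [ 0.565 -0.025  0.135]
```

```bash

python3 -m crank '[{"jaw":60,"x":3,"y":5,"z":-5,"ax":0,"ay":0,"az":0},{"jaw":60,"x":3,"y":12,"z":-5,"ax":-1,"ay":0,"az":-0.9},{"jaw":60,"x":1,"y":15,"z":-1.7,"ax":-1.2,"ay":0,"az":-1},{"jaw":60,"x":0.8,"y":15,"z":-1.7,"ax":-1.2,"ay":0,"az":-1},{"jaw":60,"x":0.8,"y":15,"z":-1.7,"ax":-1.2,"ay":0,"az":-1},{"jaw":60,"x":0.8,"y":15,"z":-1.7,"ax":-1.2,"ay":0,"az":-1},{"jaw":60,"x":0.8,"y":15,"z":-1.7,"ax":-1.2,"ay":0,"az":-1},{"jaw":60,"x":0.8,"y":15,"z":-1.7,"ax":-1.2,"ay":0,"az":-1},{"jaw":60,"x":0.8,"y":15,"z":-1.7,"ax":-1.2,"ay":0,"az":-1},{"jaw":60,"x":0.8,"y":15,"z":-1,"ax":-1.2,"ay":0,"az":-1},{"jaw":60,"x":0,"y":15,"z":0,"ax":-1.2,"ay":0,"az":-1},{"jaw":60,"x":0,"y":12,"z":0,"ax":0,"ay":0,"az":0}]'
python3 scr.py .565 -.025 .135 4.9 50 3
python3 - <<'E'
from h import *
f=[]
for k in range(4):
    im,d,c=cam('side' if k%2 else 'top');save(f'p{k}.png',im);f.append(readout.get_obs()['contact_force'])
print(np.mean(f,0))
a=cv2.imread('pics/p1.png')[150:310,220:380];cv2.imwrite('pics/p1c.png',cv2.resize(a,(600,600)))
E
```

```text
t: 26.35
eef_pos: [0.5704, -0.0417, 0.1367]
tool_rot: [0.418, -0.028, 0.908, 0.014]
contact_force: [0.4, -0.8, -5.1]
gripper_width: 0.703
t 26.35 pos [ 0.5704 -0.0417  0.1367] tz [ 0.759  0.049 -0.649] ty [-0.062  0.998  0.003] w 0.703 F [ 0.4 -0.8 -5.1] q [ 1.13  0.84 -1.41  2.44  2.28  0.8  -0.25]
per row mm [ 1.3  5.7 -0.7] deg [-0.31 -0.16 -0.33]
[ 0.569 -0.036  0.136] [ 0.567 -0.031  0.136] [ 0.565 -0.025  0.135] 
[ 0.30992915  1.1851022  -4.28100249]
```

View pics/p1c.png

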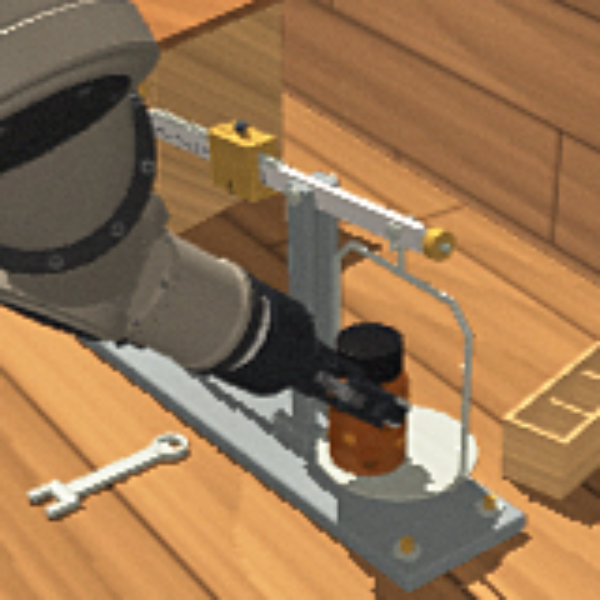

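```bash
python3 scr.py .616 -.020 .136 4.9 50 6|tail -2
python3 -m crank '[{"jaw":60,"x":-2,"y":8,"z":2,"ax":-0.3,"ay":0,"az":-0.3},{"jaw":60,"x":-3,"y":8,"z":5,"ax":-0.3,"ay":0,"az":-0.3},{"jaw":60,"x":-5,"y":4,"z":7,"ax":-0.3,"ay":0,"az":-0.3},{"jaw":60,"x":-6,"y":0,"z":7,"ax":0,"ay":0,"az":0},{"jaw":60,"x":-6,"y":0,"z":7,"ax":0,"ay":0,"az":0},{"jaw":60,"x":-5,"y":0,"z":6,"ax":0,"ay":0,"az":0},{"jaw":60,"x":0,"y":0,"z":0,"ax":0,"ay":0,"az":0}]'
python3 scr.py .616 -.020 .136 4.9 50 1
```

```text
per row mm [-5.   3.1  6.1] deg [-0.15 -0.08 -0.16]
[ 0.578 -0.038  0.136] [ 0.586 -0.035  0.136] [ 0.593 -0.031  0.136] [ 0.601 -0.027  0.136] [ 0.608 -0.024  0.136] [ 0.616 -0.02   0.136] 
t: 27.42
eef_pos: [0.6129, -0.0193, 0.135]
tool_rot: [0.418, -0.037, 0.907, 0.018]
contact_force: [-0.6, -0.2, -4.9]
gripper_width: 0.702
t 27.43 pos [ 0.6129 -0.0193  0.135 ] tz [ 0.758  0.064 -0.649] ty [-0.083  0.997  0.002] w 0.702 F [-0.6 -0.2 -4.9] q [ 1.03  0.86 -1.37  2.35  2.26  0.81 -0.22]
per row mm [-2.7 -1.   1.7] deg [-0.03 -0.48 -0.19]
[ 0.616 -0.02   0.136]
```

```bash

python3 -m crank '[{"jaw":60,"x":2,"y":-1,"z":5,"ax":0,"ay":0,"az":0},{"jaw":60,"x":5,"y":0,"z":4,"ax":0,"ay":0,"az":0},{"jaw":60,"x":4,"y":0,"z":3.2,"ax":0,"ay":0,"az":0},{"jaw":60,"x":3,"y":0,"z":2.5,"ax":0,"ay":0,"az":0},{"jaw":60,"x":2.5,"y":0,"z":2,"ax":0,"ay":0,"az":0},{"jaw":60,"x":2.5,"y":0,"z":2,"ax":0,"ay":0,"az":0},{"jaw":60,"x":2.5,"y":0,"z":2,"ax":0,"ay":0,"az":0},{"jaw":60,"x":0,"y":0,"z":0,"ax":0,"ay":0,"az":0}]'
python3 scr.py .616 -.020 .095 4.9 50 4
```

```text
t: 28.42
eef_pos: [0.614, -0.0199, 0.1049]
tool_rot: [0.418, -0.038, 0.907, 0.018]
contact_force: [-0.1, -0.4, -3.5]
gripper_width: 0.703
t 28.43 pos [ 0.614  -0.0199  0.1049] tz [ 0.757  0.065 -0.65 ] ty [-0.084  0.997  0.002] w 0.703 F [-0.1 -0.4 -3.5] q [ 0.99  0.94 -1.32  2.36  2.34  0.86 -0.24]
per row mm [ 1.6 -0.1  2. ] deg [-0.   -0.13 -0.04]
[ 0.614 -0.02   0.102] [ 0.615 -0.02   0.1  ] [ 0.615 -0.02   0.097] [ 0.616 -0.02   0.095]
```

```bash

python3 -m crank '[{"jaw":60,"x":1.8,"y":0,"z":1.8,"ax":0,"ay":0,"az":0},{"jaw":60,"x":1.6,"y":0,"z":1.6,"ax":0,"ay":0,"az":0},{"jaw":60,"x":1.5,"y":0,"z":1.3,"ax":0,"ay":0,"az":0},{"jaw":60,"x":1.5,"y":0,"z":1.3,"ax":0,"ay":0,"az":0},{"jaw":60,"x":1.5,"y":0,"z":1.3,"ax":0,"ay":0,"az":0},{"jaw":60,"x":0,"y":0,"z":0,"ax":0,"ay":0,"az":0}]'
python3 -m crank '[{"jaw":60,"x":1,"y":0,"z":0.8,"ax":0,"ay":0,"az":0},{"jaw":60,"x":0,"y":0,"z":0,"ax":0,"ay":0,"az":0}]'
python3 - <<'E'
from h import *
f=[]
for k in range(4):
    im,d,c=cam('side' if k%2 else 'top');save(f'r{k}.png',im);f.append(readout.get_obs()['contact_force'])
    print(readout.get_obs()['eef_pos'])
print(np.mean(f,0))
a=cv2.imread('pics/r1.png')[150:310,220:380];cv2.imwrite('pics/r1c.png',cv2.resize(a,(600,600)))
E
```

```text
t: 29.18
eef_pos: [0.6144, -0.0198, 0.0941]
tool_rot: [0.418, -0.038, 0.907, 0.018]
contact_force: [-1.6, 0.1, -2.8]
gripper_width: 0.699
t: 29.42
eef_pos: [0.6144, -0.0198, 0.093]
tool_rot: [0.418, -0.038, 0.907, 0.018]
contact_force: [-1.3, 0.5, -2.4]
gripper_width: 0.702
[ 0.61437646 -0.01985197  0.09303461]
[ 0.61437449 -0.01983     0.09307854]
[ 0.61437032 -0.01982146  0.09309456]
[ 0.61435497 -0.01980525  0.09307845]
[-0.76138086  0.31604159 -2.70306859]
```

View pics/r1c.png

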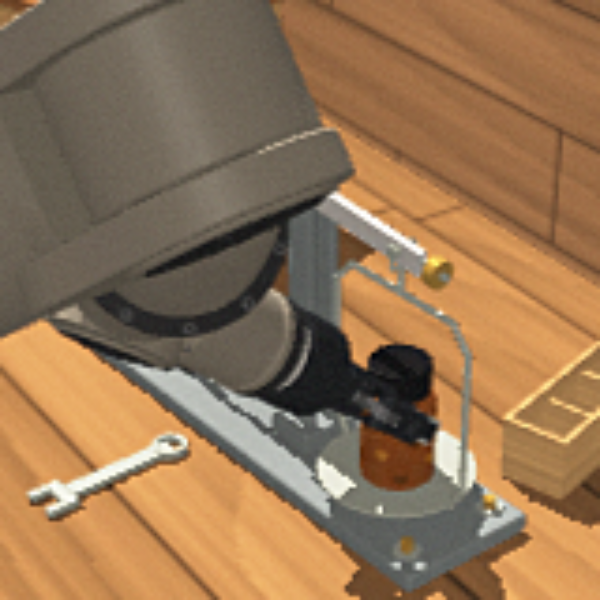

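```bash

python3 -m crank '[{"jaw":60,"x":1.2,"y":0,"z":1,"ax":0,"ay":0,"az":0},{"jaw":60,"x":0,"y":0,"z":0,"ax":0,"ay":0,"az":0}]'
python3 -m crank '[{"jaw":60,"x":1,"y":0,"z":0.8,"ax":0,"ay":0,"az":0},{"jaw":60,"x":0,"y":0,"z":0,"ax":0,"ay":0,"az":0}]'
```

```text
t: 29.88
eef_pos: [0.6143, -0.0199, 0.0914]
tool_rot: [0.418, -0.038, 0.907, 0.018]
contact_force: [-0.5, 0.2, -2.5]
gripper_width: 0.703
t: 30.12
eef_pos: [0.6144, -0.0195, 0.0905]
tool_rot: [0.419, -0.038, 0.907, 0.019]
contact_force: [-3.3, -0.8, 1.7]
gripper_width: 0.698
```

```bash

python3 -m crank '[{"jaw":80,"x":0,"y":0,"z":0,"ax":0,"ay":0,"az":0},{"jaw":90,"x":0,"y":0,"z":0,"ax":0,"ay":0,"az":0},{"jaw":100,"x":0,"y":0,"z":0,"ax":0,"ay":0,"az":0},{"jaw":100,"x":0,"y":0,"z":0,"ax":0,"ay":0,"az":0},{"jaw":100,"x":0,"y":0,"z":-5,"ax":0,"ay":0,"az":0},{"jaw":100,"x":0,"y":0,"z":-8,"ax":0,"ay":0,"az":0},{"jaw":100,"x":0,"y":0,"z":-10,"ax":0,"ay":0,"az":0},{"jaw":100,"x":0,"y":0,"z":-10,"ax":0,"ay":0,"az":0},{"jaw":100,"x":0,"y":0,"z":0,"ax":0,"ay":0,"az":0}]'
python3 scr.py .56 -.024 .137 4.9 50 3
```

```text
t: 31.25
eef_pos: [0.5887, -0.0222, 0.1122]
tool_rot: [0.418, -0.038, 0.907, 0.018]
contact_force: [0.4, -0.3, -0.3]
gripper_width: 1.001
t 31.25 pos [ 0.5887 -0.0222  0.1122] tz [ 0.758  0.064 -0.649] ty [-0.084  0.996  0.001] w 1.001 F [ 0.4 -0.3 -0.3] q [ 1.03  0.9  -1.34  2.41  2.34  0.85 -0.27]
per row mm [ -0.1   0.2 -12.7] deg [-0.01 -0.16 -0.03]
[ 0.579 -0.023  0.121] [ 0.57  -0.023  0.129] [ 0.56  -0.024  0.137]
```

```bash

python3 -m crank '[{"jaw":100,"x":0,"y":0,"z":-6,"ax":0,"ay":2.5,"az":0},{"jaw":100,"x":0,"y":0,"z":-6,"ax":0,"ay":2.5,"az":0},{"jaw":100,"x":0,"y":0,"z":-6,"ax":0,"ay":2.5,"az":0},{"jaw":100,"x":1,"y":0,"z":-6,"ax":0,"ay":2.5,"az":0},{"jaw":100,"x":0,"y":0,"z":0,"ax":0,"ay":0,"az":0}]'
python3 scr.py .54 -.024 .16 4.9 35 3
```

```text
t: 31.88
eef_pos: [0.5724, -0.0238, 0.1289]
tool_rot: [0.339, -0.039, 0.94, 0.014]
contact_force: [0.0, -0.7, 0.2]
gripper_width: 0.995
t 31.88 pos [ 0.5724 -0.0238  0.1289] tz [ 0.635  0.053 -0.77 ] ty [-0.083  0.997 -0.   ] w 0.995 F [ 0.  -0.7  0.2] q [ 1.02  0.68 -1.31  2.34  1.93  0.61 -0.07]
per row mm [  2.1   0.8 -14.8] deg [-0.03  1.54 -0.03]
[ 0.561 -0.024  0.139] [ 0.551 -0.024  0.149] [ 0.54  -0.024  0.16 ]
```

```bash

python3 -m crank '[{"jaw":100,"x":2,"y":0,"z":-10,"ax":0,"ay":1.5,"az":0},{"jaw":100,"x":2,"y":0,"z":-12,"ax":0,"ay":1.5,"az":0},{"jaw":100,"x":2,"y":0,"z":-14,"ax":0,"ay":1.5,"az":0},{"jaw":100,"x":3,"y":0,"z":-15,"ax":0,"ay":2,"az":0},{"jaw":100,"x":3,"y":0,"z":-15,"ax":0,"ay":3,"az":0},{"jaw":100,"x":0,"y":0,"z":0,"ax":0,"ay":0,"az":0}]'
python3 scr.py .50 .0 .3 4.9 0 5
cat > look.py <<'E'
from h import *
import sys
n=sys.argv[1]
im,d,c=cam('top');P=cloud(c,d);save('k_top%s.png'%n,im);hsv=cv2.cvtColor(im,cv2.COLOR_RGB2HSV)
y=np.array([-.0866,.996]);o=np.array([.594,.0877])
m=(hsv[...,1]>130)&(hsv[...,0]>15)&(hsv[...,0]<32)&(P[...,2]>.22)&(P[...,2]<.31)&(P[...,1]>.1)&(P[...,1]<.4)&(abs(P[...,0]-.58)<.05)
q=P[m];print('poise px',len(q))
if len(q): s=(q[:,:2]-o)@y;print('along',np.percentile(s,[2,50,98]).round(4),'centre xyz',q.mean(0).round(4),'z',np.percentile(q[:,2],[10,50,90]).round(4))
# beam angle: thin points on beam
m=(P[...,2]>.2)&(P[...,2]<.31)&(P[...,1]>-.03)&(P[...,1]<.36);q=P[m];s=(q[:,:2]-o)@y;l=(q[:,:2]-o)@np.array([.996,.0866]);k=(abs(l)<.012)&((s<.03)|(s>.2))&(s<.26);print('beam slope',np.polyfit(s[k],q[k,2],1).round(4),k.sum())
m=(abs(P[...,0]-.6)<.04)&(abs(P[...,1]+.02)<.04)&(P[...,2]>.1)&(P[...,2]<.18);q=P[m];print('jar',len(q),q.mean(0).round(4) if len(q) else '')
si,ds,cs=cam('side');save('k_side%s.png'%n,si);cv2.imwrite('pics/k_c%s.png'%n,cv2.resize(cv2.cvtColor(si,cv2.COLOR_RGB2BGR)[140:310,230:370],(660,600))[:, :])
E
python3 look.py a
```

```text
t: 32.62
eef_pos: [0.5234, -0.0282, 0.1743]
tool_rot: [0.259, -0.04, 0.965, 0.011]
contact_force: [0.3, -0.3, 0.2]
gripper_width: 1.001
t 32.62 pos [ 0.5234 -0.0282  0.1743] tz [ 0.499  0.042 -0.866] ty [-0.082  0.997  0.001] w 1.001 F [ 0.3 -0.3  0.2] q [ 1.14  0.41 -1.36  2.29  1.15  0.44  0.57]
per row mm [ -3.8   6.  -25.5] deg [-0.    6.01 -0.04]
[ 0.514 -0.023  0.198] [ 0.506 -0.018  0.223] [ 0.501 -0.012  0.249] [ 0.499 -0.006  0.274] [0.5 0.  0.3] 
poise px 274
along [0.063  0.0907 0.1184] centre xyz [0.5868 0.178  0.286 ] z [0.2821 0.2865 0.2895]
beam slope [0.1157 0.2562] 454
jar 283 [ 0.5917 -0.0226  0.137 ]
```

View pics/k_ca.png

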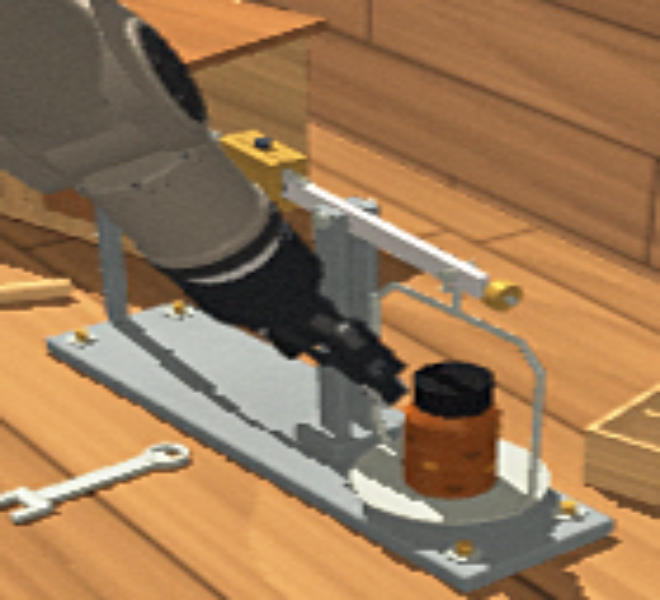

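The jar is standing upright on the pan with the fingers clear. The beam is at its +stop, and the poise is at about 0.0307, so notch 3 (0.030). The lift force implied a mass of about 0.45–0.5 kg, so I'll aim for 0.090. Next I'll go above the poise and turn the jaws across the beam.

```bash

python3 -m crank '[{"jaw":100,"x":-4,"y":6,"z":-30,"ax":0,"ay":6,"az":0},{"jaw":100,"x":-4,"y":6,"z":-30,"ax":0,"ay":6,"az":0},{"jaw":100,"x":-4,"y":6,"z":-30,"ax":0,"ay":6,"az":0},{"jaw":100,"x":-4,"y":10,"z":-35,"ax":0,"ay":6,"az":0},{"jaw":100,"x":-4,"y":15,"z":-35,"ax":0,"ay":6,"az":0},{"jaw":100,"x":0,"y":20,"z":-30,"ax":0,"ay":0,"az":0},{"jaw":100,"x":0,"y":20,"z":-20,"ax":0,"ay":0,"az":0},{"jaw":100,"x":0,"y":0,"z":0,"ax":0,"ay":0,"az":10},{"jaw":100,"x":0,"y":0,"z":0,"ax":0,"ay":0,"az":10},{"jaw":100,"x":0,"y":0,"z":0,"ax":0,"ay":0,"az":10},{"jaw":100,"x":0,"y":0,"z":0,"ax":0,"ay":0,"az":10},{"jaw":100,"x":0,"y":0,"z":0,"ax":0,"ay":0,"az":10}]'
python3 -m crank '[{"jaw":100,"x":0,"y":0,"z":0,"ax":0,"ay":0,"az":10},{"jaw":100,"x":0,"y":0,"z":0,"ax":0,"ay":0,"az":10},{"jaw":100,"x":0,"y":0,"z":0,"ax":0,"ay":0,"az":10},{"jaw":100,"x":0,"y":0,"z":0,"ax":0,"ay":0,"az":10},{"jaw":100,"x":0,"y":0,"z":0,"ax":0,"ay":0,"az":0}]'
python3 scr.py .586 .178 .39 -85.1 0 6
```

```text
t: 34.22
eef_pos: [0.4857, 0.0434, 0.3606]
tool_rot: [0.029, 0.393, 0.919, 0.005]
contact_force: [0.4, 0.6, -0.5]
gripper_width: 0.996
t: 34.85
eef_pos: [0.4857, 0.0437, 0.3608]
tool_rot: [0.025, 0.681, 0.732, 0.014]
contact_force: [0.0, -0.3, -0.5]
gripper_width: 1.001
t 34.85 pos [0.4857 0.0437 0.3608] tz [ 0.056 -0.013 -0.998] ty [0.996 0.073 0.055] w 1.001 F [ 0.  -0.3 -0.5] q [ 0.76  0.13 -1.07  1.8   0.15  1.24 -0.27]
per row mm [21.  18.6 -4.5] deg [ 0.53  0.17 -0.12]
[0.502 0.066 0.366] [0.519 0.088 0.371] [0.536 0.111 0.376] [0.553 0.133 0.381] [0.569 0.156 0.385] [0.586 0.178 0.39 ]
```

```bash

python3 -m crank '[{"jaw":100,"x":21,"y":18.5,"z":-4.5,"ax":0.5,"ay":0.2,"az":-0.1},{"jaw":100,"x":21,"y":18.5,"z":-4.5,"ax":0.5,"ay":0.2,"az":-0.1},{"jaw":100,"x":21,"y":18.5,"z":-4.5,"ax":0.5,"ay":0.2,"az":-0.1},{"jaw":100,"x":21,"y":18.5,"z":-4.5,"ax":0.5,"ay":0.2,"az":-0.1},{"jaw":100,"x":21,"y":18.5,"z":-4.5,"ax":0.5,"ay":0.2,"az":-0.1},{"jaw":100,"x":21,"y":18.5,"z":-4.5,"ax":0.5,"ay":0.2,"az":-0.1},{"jaw":100,"x":0,"y":0,"z":0,"ax":0,"ay":0,"az":0}]'
python3 scr.py .586 .178 .262 -85.1 0 4
python3 - <<'E'
from h import *
im,d,c=cam('wrist');save('w3.png',im);print(proj(c,[.586,.178,.287]));P=cloud(c,d);hsv=cv2.cvtColor(im,cv2.COLOR_RGB2HSV)
m=(hsv[...,1]>130)&(hsv[...,0]>15)&(hsv[...,0]<32)&(P[...,2]>.27)&(P[...,2]<.31);q=P[m];print(len(q))
if len(q):
    y=np.array([-.0866,.996]);o=np.array([.594,.0877]);s=(q[:,:2]-o)@y;l=(q[:,:2]-o)@np.array([.996,.0866]);print(np.percentile(s,[2,98]),np.percentile(l,[2,98]),np.percentile(q[:,2],[5,50,95]))
E
```

```text
t: 35.72
eef_pos: [0.5866, 0.1801, 0.3909]
tool_rot: [-0.001, 0.675, 0.737, 0.003]
contact_force: [0.6, -0.4, -0.5]
gripper_width: 1.0
t 35.73 pos [0.5866 0.1801 0.3909] tz [ 0.003  0.007 -1.   ] ty [0.996 0.088 0.003] w 1.0 F [ 0.6 -0.4 -0.5] q [ 0.33  0.44 -1.03  1.44  0.37  1.46 -0.61]
per row mm [-0.6 -0.3 32.2] deg [ 0.05 -0.09  0.03]
[0.587 0.18  0.359] [0.586 0.179 0.326] [0.586 0.179 0.294] [0.586 0.178 0.262] 
(np.float64(318.9693108212892), np.float64(245.07205611593625))
3667
[0.06269155 0.1211794 ] [-0.01106515  0.01648925] [0.28447413 0.28788937 0.29050259]
```

View pics/w3.png

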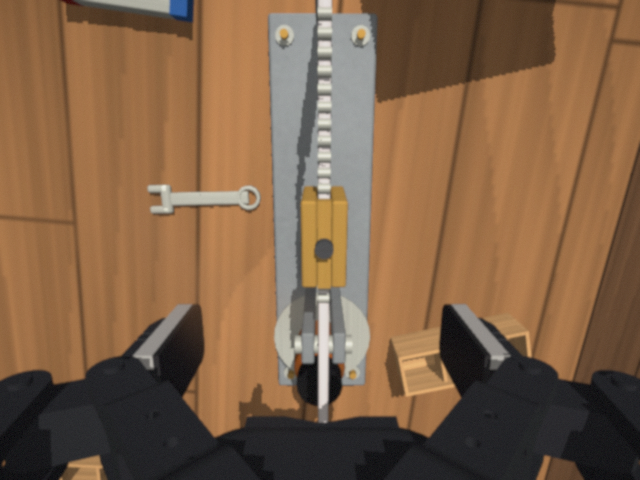

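The poise is centred at s = 0.092 along the beam, which is notch 3. I'll descend and grip it lightly.

```bash

python3 -m crank '[{"jaw":100,"x":0,"y":2,"z":40,"ax":0,"ay":0,"az":0},{"jaw":100,"x":0,"y":0,"z":40,"ax":0,"ay":0,"az":0},{"jaw":100,"x":0,"y":0,"z":30,"ax":0,"ay":0,"az":0},{"jaw":100,"x":0,"y":0,"z":18,"ax":0,"ay":0,"az":0},{"jaw":100,"x":0,"y":0,"z":0,"ax":0,"ay":0,"az":0},{"jaw":25,"x":0,"y":0,"z":0,"ax":0,"ay":0,"az":0},{"jaw":25,"x":0,"y":0,"z":0,"ax":0,"ay":0,"az":0},{"jaw":25,"x":0,"y":0,"z":0,"ax":0,"ay":0,"az":0},{"jaw":25,"x":0,"y":0,"z":0,"ax":0,"ay":0,"az":0},{"jaw":25,"x":0,"y":0,"z":0,"ax":0,"ay":0,"az":0}]' 30
python3 scr.py .5808 .2400 .266 -85.1 0 6
```

```text
t: 37.02
eef_pos: [0.5887, 0.18, 0.2645]
tool_rot: [-0.001, 0.677, 0.736, 0.004]
contact_force: [-2.7, -0.6, 5.0]
gripper_width: 0.345
t 37.02 pos [0.5887 0.18   0.2645] tz [ 0.004  0.007 -1.   ] ty [0.997 0.083 0.005] w 0.345 F [-2.7 -0.6  5. ] q [ 0.31  0.53 -0.99  1.62  0.46  1.24 -0.69]
per row mm [10.1 -0.5 -0.2] deg [ 0.05 -0.06 -0.02]
[0.587 0.19  0.265] [0.586 0.2   0.265] [0.585 0.21  0.265] [0.583 0.22  0.266] [0.582 0.23  0.266] [0.581 0.24  0.266]
```

```bash

python3 -m crank '[{"jaw":25,"x":5,"y":0,"z":-0.4,"ax":0,"ay":0,"az":0},{"jaw":25,"x":10,"y":0,"z":-0.8,"ax":0,"ay":0,"az":0},{"jaw":25,"x":10,"y":0,"z":-0.8,"ax":0,"ay":0,"az":0},{"jaw":25,"x":10,"y":0,"z":-0.8,"ax":0,"ay":0,"az":0},{"jaw":25,"x":10,"y":0,"z":-0.8,"ax":0,"ay":0,"az":0},{"jaw":25,"x":10,"y":0,"z":-0.8,"ax":0,"ay":0,"az":0},{"jaw":25,"x":5,"y":0,"z":0,"ax":0,"ay":0,"az":0},{"jaw":25,"x":0,"y":0,"z":0,"ax":0,"ay":0,"az":0},{"jaw":25,"x":0,"y":0,"z":0,"ax":0,"ay":0,"az":0}]' 
python3 scr.py .5808 .2400 .266 -85.1 0 6 | head -1
```

```text
t: 38.15
eef_pos: [0.5835, 0.2397, 0.2686]
tool_rot: [-0.001, 0.677, 0.736, 0.004]
contact_force: [-1.2, -0.7, 2.8]
gripper_width: 0.346
t 38.15 pos [0.5835 0.2397 0.2686] tz [ 0.003  0.007 -1.   ] ty [0.997 0.083 0.004] w 0.346 F [-1.2 -0.7  2.8] q [ 0.19  0.55 -0.98  1.58  0.47  1.26 -0.78]
```

```bash

python3 -m crank '[{"jaw":50,"x":0,"y":0,"z":0,"ax":0,"ay":0,"az":0},{"jaw":80,"x":0,"y":0,"z":0,"ax":0,"ay":0,"az":0},{"jaw":100,"x":0,"y":0,"z":0,"ax":0,"ay":0,"az":0},{"jaw":100,"x":0,"y":0,"z":-20,"ax":0,"ay":0,"az":0},{"jaw":100,"x":0,"y":0,"z":-35,"ax":0,"ay":0,"az":0},{"jaw":100,"x":0,"y":0,"z":-40,"ax":0,"ay":0,"az":0},{"jaw":100,"x":0,"y":0,"z":-20,"ax":0,"ay":0,"az":0},{"jaw":100,"x":0,"y":0,"z":0,"ax":0,"ay":0,"az":0},{"jaw":100,"x":0,"y":0,"z":0,"ax":0,"ay":0,"az":0},{"jaw":100,"x":0,"y":0,"z":0,"ax":0,"ay":0,"az":0},{"jaw":100,"x":0,"y":0,"z":0,"ax":0,"ay":0,"az":0},{"jaw":100,"x":0,"y":0,"z":0,"ax":0,"ay":0,"az":0}]'
cat > pz.py <<'E'
from h import *
im,d,c=cam('wrist');save('w4.png',im);P=cloud(c,d);hsv=cv2.cvtColor(im,cv2.COLOR_RGB2HSV)
y=np.array([-.0866,.996]);o=np.array([.594,.0877]);S=(P[...,:2]-o)@y;L=(P[...,:2]-o)@np.array([.996,.0866])
m=(hsv[...,1]>130)&(hsv[...,0]>15)&(hsv[...,0]<32)&(P[...,2]>.25)&(P[...,2]<.31)&(abs(L)<.03);print('poise',m.sum(),np.percentile(S[m],[2,98]))
k=m&(abs(L)<.013)&(abs(S-np.median(S[m]))<.024);print('top slope',np.polyfit(S[k],P[k][:,2],1),np.median(P[k][:,2]))
b=(abs(L)<.006)&(P[...,2]>.2)&(P[...,2]<.3)&~m&(S>-.14)&(S<.25);
for a in np.arange(-.14,.26,.04):
    kk=b&(S>=a)&(S<a+.04)
    if kk.sum()>10: print(round(a+.02,2),kk.sum(),np.percentile(P[kk][:,2],[50,90]).round(4))
E
python3 pz.py; python3 look.py b
```

```text
t: 39.65
eef_pos: [0.5832, 0.2386, 0.3832]
tool_rot: [-0.001, 0.677, 0.736, 0.003]
contact_force: [0.1, 0.3, -0.6]
gripper_width: 0.997
poise 3910 [0.12407228 0.18251187]
top slope [0.02375319 0.28097914] 0.2848511307139041
0.0 389 [0.2627 0.2657]
0.04 398 [0.2665 0.27  ]
0.08 477 [0.2698 0.2714]
0.12 227 [0.2705 0.2723]
0.16 288 [0.2912 0.2921]
0.2 729 [0.2736 0.2753]
0.24 499 [0.2722 0.2754]
poise px 0
beam slope [0.0853 0.2579] 362
jar 293 [ 0.5915 -0.0231  0.1426]
```

View pics/k_cb.png

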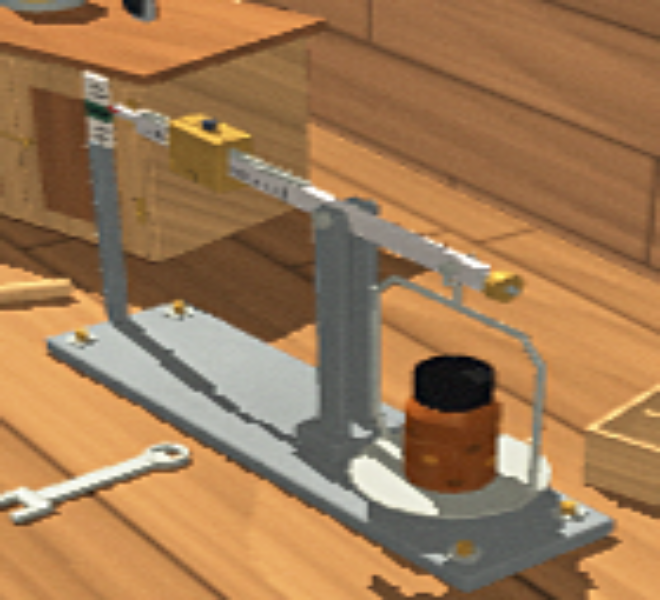

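The pointer is near the upper part of the green band. I'll measure it more exactly once it has settled.

```bash

python3 -m crank '[{"jaw":100,"x":0,"y":0,"z":0,"ax":0,"ay":0,"az":0},{"jaw":100,"x":0,"y":0,"z":0,"ax":0,"ay":0,"az":0},{"jaw":100,"x":0,"y":0,"z":0,"ax":0,"ay":0,"az":0},{"jaw":100,"x":0,"y":0,"z":0,"ax":0,"ay":0,"az":0}]' >/dev/null
python3 pz.py | head -2
cat > pt.py <<'E'
from h import *
im,d,c=cam('side');hsv=cv2.cvtColor(im,cv2.COLOR_RGB2HSV)
y=np.array([-.0866,.996]);o=np.array([.594,.0877])
for a in(-.032,0,.032):
    t=o+y*.273;print(a,np.round(proj(c,[t[0],t[1],.255+.273*np.sin(a)]),1))
X0=o+y*.273;u,v=map(int,proj(c,[X0[0],X0[1],.255]));w=im[v-20:v+21,u-15:u+16].astype(int)
red=(w[...,0]>w[...,1]+50)&(w[...,0]>w[...,2]+40)&(abs(w[...,1]-w[...,2])<40);gr=(w[...,1]>w[...,0]+25)
for n,m in(('red',red),('green',gr)):
    yy,xx=np.nonzero(m);print(n,len(yy),(xx.mean()+u-15,yy.mean()+v-20,yy.min()+v-20,yy.max()+v-20) if len(yy) else '')
E
python3 pt.py
```

```text
poise 3891 [0.12425415 0.18254791]
top slope [0.02343097 0.28106758] 0.2848879684501223
-0.032 [254.4 175.5]
0 [254.2 173.1]
0.032 [254.  170.7]
red 3 (np.float64(251.33333333333331), np.float64(166.0), np.int64(157), np.int64(171))
green 8 (np.float64(250.125), np.float64(171.125), np.int64(169), np.int64(173))
```

```bash
cat > pb.py <<'E'
from h import *
im,d,c=cam('wrist');P=cloud(c,d);hsv=cv2.cvtColor(im,cv2.COLOR_RGB2HSV)
y=np.array([-.0866,.996]);o=np.array([.594,.0877]);S=(P[...,:2]-o)@y;L=(P[...,:2]-o)@np.array([.996,.0866]);Z=P[...,2]
b=(abs(Z-.018)<.006)&(abs(L)<.055)&(S>-.19)&(S<.29)
A=np.c_[S[b],L[b],np.ones(b.sum())];k=np.linalg.lstsq(A,Z[b],rcond=None)[0];print('base plane',k.round(4),b.sum())
f=(abs(Z)<.006)&(S>-.2)&(S<.5)&(abs(L)>.08);print('bench z',np.median(Z[f]),np.polyfit(S[f],Z[f],1))
m=(hsv[...,1]>130)&(hsv[...,0]>15)&(hsv[...,0]<32)&(Z>.25)&(abs(L)<.03);s0=np.median(S[m]);q=m&(abs(L)<.013)&(abs(S-s0)<.026)
r=cv2.fitLine(np.c_[S[q],Z[q]].astype(np.float32),cv2.DIST_HUBER,0,.01,.01).ravel();print('poise s0',s0,'slope',r[1]/r[0],'z',r[3]+(s0-r[2])*r[1]/r[0])
t=(S>.2)&(S<.30)&(abs(L)<.03)&(Z>.2)&(Z<.29)
for a in np.arange(.2,.3,.01):
    kk=t&(S>=a)&(S<a+.01)
    if kk.sum()>3: print(round(a+.005,3),kk.sum(),np.percentile(Z[kk],[10,50,90]).round(4),L[kk].mean().round(4))
E
python3 pb.py
```

```text
base plane [-0.0007 -0.0001  0.019 ] 14314
bench z 0.0007624705872992841 [-0.00156726  0.00100195]
poise s0 0.1580039421265385 slope 0.033695657 z 0.28482336526893526
0.205 209 [0.2711 0.2736 0.2751] 0.0032
0.215 220 [0.2711 0.2739 0.2756] 0.0032
0.225 222 [0.2714 0.2743 0.2759] 0.0032
0.235 222 [0.2714 0.2725 0.2733] 0.0033
0.245 129 [0.2668 0.2677 0.2687] 0.003
0.255 143 [0.267  0.268  0.2688] 0.0031
0.265 178 [0.2655 0.2681 0.2692] 0.0031
0.275 91 [0.2652 0.2666 0.2691] 0.0032
0.285 350 [0.251  0.2748 0.2888] 0.0031
0.295 245 [0.2073 0.2226 0.2243] 0.0026
```

The angle is about +0.034 rad, from two estimates (slope 0.034–0.035 and height 0.034). That is just outside the band, so I'll move the poise one notch farther out.

```bash

python3 -m crank '[{"jaw":100,"x":0,"y":0,"z":40,"ax":0,"ay":0,"az":0},{"jaw":100,"x":0,"y":0,"z":40,"ax":0,"ay":0,"az":0},{"jaw":100,"x":0,"y":0,"z":25,"ax":0,"ay":0,"az":0},{"jaw":100,"x":0,"y":0,"z":12,"ax":0,"ay":0,"az":0},{"jaw":100,"x":0,"y":0,"z":0,"ax":0,"ay":0,"az":0},{"jaw":25,"x":0,"y":0,"z":0,"ax":0,"ay":0,"az":0},{"jaw":25,"x":0,"y":0,"z":0,"ax":0,"ay":0,"az":0},{"jaw":25,"x":0,"y":0,"z":0,"ax":0,"ay":0,"az":0},{"jaw":25,"x":0,"y":0,"z":0,"ax":0,"ay":0,"az":0},{"jaw":25,"x":5,"y":0,"z":0,"ax":0,"ay":0,"az":0},{"jaw":25,"x":5,"y":0,"z":0,"ax":0,"ay":0,"az":0},{"jaw":25,"x":0,"y":0,"z":0,"ax":0,"ay":0,"az":0}]' 30
python3 -m crank '[{"jaw":25,"x":0,"y":0,"z":0,"ax":0,"ay":0,"az":0},{"jaw":50,"x":0,"y":0,"z":0,"ax":0,"ay":0,"az":0},{"jaw":80,"x":0,"y":0,"z":0,"ax":0,"ay":0,"az":0},{"jaw":100,"x":0,"y":0,"z":0,"ax":0,"ay":0,"az":0},{"jaw":100,"x":0,"y":0,"z":-20,"ax":0,"ay":0,"az":0},{"jaw":100,"x":0,"y":0,"z":-35,"ax":0,"ay":0,"az":0},{"jaw":100,"x":0,"y":0,"z":-40,"ax":0,"ay":0,"az":0},{"jaw":100,"x":0,"y":0,"z":-20,"ax":0,"ay":0,"az":0},{"jaw":100,"x":0,"y":0,"z":0,"ax":0,"ay":0,"az":0},{"jaw":100,"x":0,"y":0,"z":0,"ax":0,"ay":0,"az":0},{"jaw":100,"x":0,"y":0,"z":0,"ax":0,"ay":0,"az":0},{"jaw":100,"x":0,"y":0,"z":0,"ax":0,"ay":0,"az":0}]'
python3 -m crank '[{"jaw":100,"x":0,"y":0,"z":0,"ax":0,"ay":0,"az":0},{"jaw":100,"x":0,"y":0,"z":0,"ax":0,"ay":0,"az":0},{"jaw":100,"x":0,"y":0,"z":0,"ax":0,"ay":0,"az":0},{"jaw":100,"x":0,"y":0,"z":0,"ax":0,"ay":0,"az":0},{"jaw":100,"x":0,"y":0,"z":0,"ax":0,"ay":0,"az":0},{"jaw":100,"x":0,"y":0,"z":0,"ax":0,"ay":0,"az":0},{"jaw":100,"x":0,"y":0,"z":0,"ax":0,"ay":0,"az":0},{"jaw":100,"x":0,"y":0,"z":0,"ax":0,"ay":0,"az":0}]'
python3 pb.py|grep poise; python3 pz.py|head -1; python3 pb.py | grep poise; python3 look.py c|tail -1
```

```text
t: 41.95
eef_pos: [0.5826, 0.2498, 0.2667]
tool_rot: [-0.001, 0.677, 0.736, 0.003]
contact_force: [-1.8, -0.9, 0.9]
gripper_width: 0.345
t: 43.45
eef_pos: [0.5823, 0.2484, 0.3807]
tool_rot: [-0.001, 0.677, 0.736, 0.003]
contact_force: [-0.4, -0.1, 0.1]
gripper_width: 1.001
t: 44.45
eef_pos: [0.5824, 0.2487, 0.3817]
tool_rot: [-0.001, 0.677, 0.736, 0.004]
contact_force: [-0.7, -0.3, 0.1]
gripper_width: 1.0
poise s0 0.16801372529965133 slope -0.016540738 z 0.27771048715017765
poise 3701 [0.13537993 0.19283952]
poise s0 0.16800172171725725 slope -0.02043576 z 0.27778109214324
jar 293 [ 0.5912 -0.0226  0.1467]
```

View pics/k_cc.png

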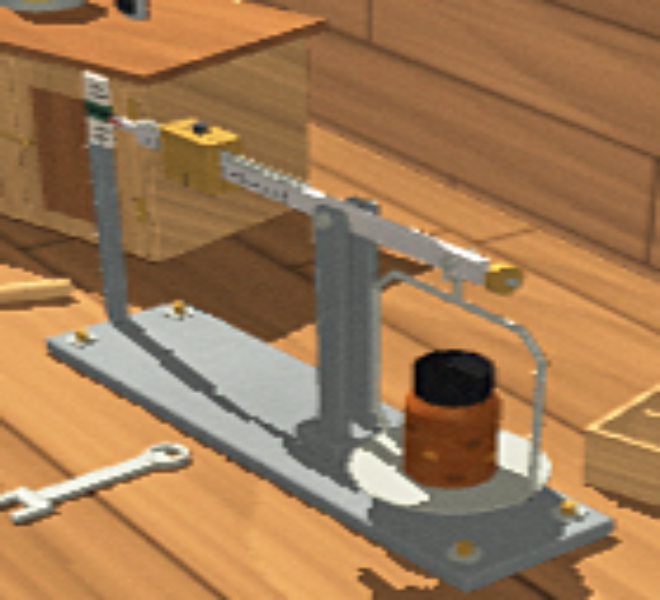

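```bash
python3 -c "
from station import ticket
print(ticket.hand_in())"
```

```text
the job is handed in; nothing more can be done
None
```

The job is handed in at about 45 s of the 72 s allowed; the hand-in gives no verdict.

**What I did:**
- I lifted the brown jar out of the crate by its cap and stood it on the bench.
- I regripped it round the body with the hand tilted 50°. This first needed the wrist swung round in free air.
- I lowered it onto the hanging pan and let go.
- I slid the poise from notch 3 to notch 9. The beam then rested at about +0.034 rad, just outside the green band, so I moved it one more notch to 10 (0.100, about 500 g).

**Last checks:**
- **Beam:** it rests at about -0.011 rad judged from the poise's height and -0.017 to -0.020 rad judged from its slope. The two disagree slightly, but both are inside ±0.032.
- **Pointer:** it looks to be in the green band, but the side camera is too coarse (about 2 mm per pixel) to confirm this on its own.
- **Jar:** it stands upright on the pan. The points measured on its cap lay about 12 mm from the plate's middle, but part of the cap was hidden by the beam.
- **Robot:** the hand is open and well above the beam, touching nothing.
- **Other things:** I did not measure the other jars or bystanders again at the end. I saw no sign of contact with them.
- **Mass:** lift-force readings suggested 0.43–0.56 kg, which agrees with the final notch.

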